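# Lay out the imaging station beside the microscope

### The job

Set out the imaging station, in this order: put the round steel imaging chamber in the middle of the warming plate, lay the brass ring weight centred on top of the chamber so that its window shows through, stand the long objective, nose up, midway between the warming plate and the control unit, and last set the filter cube, window up, straight behind that objective (on the side away from you, the robot, at right angles to the row of plate, objective and control unit), with a gap of about 4 cm between them and its sides parallel to the warming plate's. Place and let go of each before taking the next; keep the chamber level while you carry it and hold every piece upright. Do not disturb the short objective or the eyepiece.

Things in the scene. Friction and masses are not known exactly. Their poses are not given: they have to be found in the camera images.
- warming_plate: warming plate, fixed: a square cream block 100 x 100 mm with a bare aluminium top, 22 mm high. Origin: centre of its underside, on the bench. z up; its x axis points away from the robot (within about 15 degrees), y to the robot's left; the sides of the square run along x and y. It stands beside the control unit, to the left or to the right of it; the two centres are 220 mm apart along the plate's own y axis (+ or -).
- control_unit: microscope control unit, fixed: dark round base 80 mm in diameter and 28 mm high with a cream round head of 52 mm diameter on a short stem, 72 mm high overall. Origin: centre of its underside, on the bench; axes parallel to the warming plate's.
- chamber: imaging chamber, loose: a closed flat steel disc-shaped chamber, 60 mm in diameter, 24 mm high, with a small dark window (26 mm across, flush) in the middle of its flat top; about 160 g. Origin: centre of its underside, z up along its axis. Starts upright on the bench.
- weight: ring weight, loose: plain brass ring lying flat, outer diameter 44 mm, hole 28 mm, 16 mm high, about 110 g. Origin: centre of its underside, z up along its axis. Starts on the bench.
- long_objective: long objective, loose: the taller of the two steel microscope objectives, standing with its cone-shaped nose up; 34 mm in diameter, 64 mm high, straight-sided up to 39 mm; about 180 g. Origin: centre of its flat foot, z up along its axis towards the nose.
- filter_cube: filter cube, loose: black square block 40 x 40 mm, 32 mm high, with a round grey window (30 mm) on top; about 90 g. Origin: centre of its underside, z up; x and y along its square sides. Starts window up on the bench, turned any way.
- short_objective: short objective, loose, a bystander to leave alone: like the long one but 28 mm in diameter and 36 mm high, nose up. Origin: centre of its foot.
- eyepiece: eyepiece, loose, a bystander to leave alone: black rubber cup 38 mm in diameter on a narrower aluminium tube of 27 mm, 46 mm high, cup up. Origin: centre of its foot.

How it is judged (in metres and radians):
On the way, in this order (a step that is already met when the one before it is completed fails the run):
1. the chamber stands in the middle of the warming plate, let go (horizontal distance between chamber and warming_plate below 0.012 m and z of chamber in the frame of warming_plate between 0.018 and 0.026 m and angle between chamber's own z axis and vertical below 0.1 rad and contact force between the fingers and chamber below 0.2 N), for 0.2 s.
2. the ring weight lies centred on the chamber, let go (horizontal distance between weight and chamber below 0.008 m and z of weight in the frame of chamber between 0.02 and 0.028 m and angle between weight's own z axis and vertical below 0.12 rad and contact force between the fingers and weight below 0.2 N), for 0.2 s.
3. the long objective stands midway between plate and control unit, let go (horizontal distance between long_objective and warming_plate between 0.095 and 0.125 m and horizontal distance between long_objective and control_unit between 0.095 and 0.125 m and x of long_objective in the frame of warming_plate between -0.015 and 0.015 m and height (world z) of long_objective below 0.005 m and angle between long_objective's own z axis and vertical below 0.1 rad and contact force between the fingers and long_objective below 0.2 N), for 0.2 s.
4. the filter cube stands behind the objective, let go (x of filter_cube in the frame of warming_plate between 0.059 and 0.095 m and horizontal distance between filter_cube and long_objective between 0.059 and 0.096 m and (y of filter_cube in the frame of warming_plate between 0.095 and 0.125 m or y of filter_cube in the frame of warming_plate between -0.125 and -0.095 m) and height (world z) of filter_cube below 0.005 m and angle between filter_cube's own z axis and vertical below 0.1 rad and (angle between the x axis of filter_cube and the x axis of warming_plate, either way round below 0.2 rad or angle between the x axis of filter_cube and the y axis of warming_plate, either way round below 0.2 rad) and contact force between the fingers and filter_cube below 0.2 N), for 0.2 s.
At the end, for the whole second after the job is handed in: All let go, upright, at rest: chamber on the plate within 12 mm of centre; ring on it within 8 mm; objective within 15 mm of the midpoint, along and across the row; cube 77 +-18 mm behind the row line and from the objective, within 15 mm sideways of the midpoint, square within 11 degrees (horizontal distance between chamber and warming_plate below 0.012 m and z of chamber in the frame of warming_plate between 0.018 and 0.026 m and angle between each of chamber, long_objective, filter_cube's own z axis and vertical below 0.1 rad and horizontal distance between weight and chamber below 0.008 m and z of weight in the frame of chamber between 0.02 and 0.028 m and angle between weight's own z axis and vertical below 0.12 rad and horizontal distance between long_objective and warming_plate between 0.095 and 0.125 m and horizontal distance between long_objective and control_unit between 0.095 and 0.125 m and x of long_objective in the frame of warming_plate between -0.015 and 0.015 m and height (world z) of each of long_objective, filter_cube below 0.005 m and x of filter_cube in the frame of warming_plate between 0.059 and 0.095 m and horizontal distance between filter_cube and long_objective between 0.059 and 0.096 m and (y of filter_cube in the frame of warming_plate between 0.095 and 0.125 m or y of filter_cube in the frame of warming_plate between -0.125 and -0.095 m) and (angle between the x axis of filter_cube and the x axis of warming_plate, either way round below 0.2 rad or angle between the x axis of filter_cube and the y axis of warming_plate, either way round below 0.2 rad) and linear speed of each of chamber, weight, long_objective, filter_cube below 0.01 m/s and angular speed of each of chamber, weight, long_objective, filter_cube below 0.1 rad/s); the robot touches nothing.
It fails at once if the chamber is tipped more than about 20 degrees (angle between chamber's own z axis and vertical above 0.35 rad).
It fails at once if the ring weight, long objective or filter cube is tipped more than about 35 degrees (angle between any of weight, long_objective, filter_cube's own z axis and vertical above 0.6 rad).
It fails at once if the short objective is disturbed (moved more than 15 mm) (distance of short_objective from where it was at the start of the episode above 0.015 m).
It fails at once if the eyepiece is disturbed (moved more than 15 mm) (distance of eyepiece from where it was at the start of the episode above 0.015 m).
It also fails if it takes over 128 s, if anything falls off the work surface, if the arm or the gripper's body presses on something with over 40 N, if the wrist force passes 120 N, or if a joint passes its speed limit or range.

### The arm

A 6-joint arm with a two-finger parallel gripper is mounted at the origin on the work surface. World frame = base frame: x ahead of the robot, y to its left, z up, the work surface at z = 0. Lengths are in mm, angles in rad, forces in N, time in s.
With the tool pointing down it reaches from about 375 to 975 mm from the base axis. Payload 3.8 kg.
Tool frame: the origin (TCP) lies on the centre line of the jaws, within the pads' length; the fingertips stand 17 mm ahead of it and the grasp point (between the pads) lies 2 mm behind it (bot.tip_extent is the distance from the TCP to the fingertips, in mm); z points along the fingers, y is the direction in which the jaws open and shut (so a half turn about z gives the same grasp; the last joint's range is limited). The gripper opens to 85 mm and grips with 20 to 120 N. Pads are 22 mm wide; open, the fingers measure 114 mm over their backs; the gripper's body (76 mm by 85 mm) begins 54 mm behind the grasp point. The pads swing forward as they close: fully open they stand 13 mm farther back than shut.
Start: joints at [-1.328, 0.264, 1.604, -0, 1.274, -0.037], TCP at [186.405, -648.746, 248.28] pointing down, gripper open.
Joint ranges: [-2.63, 2.63], [-0.94, 2.18], [0.31, 2.57], [-1.31, 4.45], [0, 2.66], [-2.55, 2.55]. Speed limits (rad/s): [2.57, 2.57, 3.14, 3.14, 3.14, 3.14].

### API

Orientations are given as a unit quaternion [w, x, y, z].
In Python, from cell import read_state, get_image, order, bot gives the robot as it stands.
- The arm moves only by the tool servo_tool, never from a script. Its argument "deltas" is a list of rows, each a list of 7 numbers: the shift along the world's x, y, z in m, then the turn, a rotation vector about the world's x, y, z in degrees, then the finger opening in m, from 0 to 0.0854. A call has 1 to 10 rows; each row shifts and turns the pose as measured when the row begins; what a row does not reach is not made up. A row lasts 1/12 s, in which the tool goes at most 41.7 mm and 7.16 degrees, less where a joint would pass 70% of its speed; a pose out of reach is approached as far as the arm can. A call with a gripper value outside its range is refused whole. The fingers move at their own pace and stop on an object; the grip force is fixed at half the most. Time passes only in rows, so rows that do not move let the fingers close. It gives the time, the measured TCP pose, the force and the opening at its end, in the units of the state.
- read_state(): the state, without advancing time (a new reading comes with each control period).
- get_image(name): name is "side" or "top"; returns a dict with "pixels" (480x640x3 uint8, red, green, blue), "range_z" (480x640 float32, mm along the optical axis (not along the pixel's ray), 0 where there is no reading), "camera_matrix" (3x3 intrinsics, pixels), "origin" and "attitude" of the camera in the world. Camera axes: x right, y up, looking along -z (the intrinsics and any distortion apply to the point x, -y, -z); pixel columns grow to the right and rows downward; lengths in mm; the calibration is good to about 2 mm. A picture is of the moment at which its call begins.
- order.finish_job(): hands the job in, once; it reports no verdict.
The state is a dict: "time": time; "q": joint angles; "joint_vel": joint speeds; "joint_torque": joint torques, N m; "position": TCP position; "ee_rot": TCP orientation; "ft_force": force on the tool from outside, world axes, zero at the start; "torque": the same for the moment, N m; "gripper_width": finger opening in mm.
Only numpy, scipy, OpenCV 4.12 (cv2) and the standard library are available. Lean on these libraries where they do the work, as an engineer would, in place of code of your own. Each camera call takes 0.05 s, during which the arm holds its last target.

## Working session

There is one attempt and no reset: what is moved stays moved. The work goes in short steps, Python scripts to look and compute and a tool call to move; the robot and the scene stay as the last step left them, time stands still between calls to the robot, and variables do not carry over. Pictures are saved under pics/ and viewed, and the job is handed in when it is done.

Besides the shell and the picture viewer there is one more tool, called after "Emit:" by a JSON object that holds its "fn" and its "kwargs". servo_tool: Moves the arm, as the interface text tells. Its arguments: {"type":"object","properties":{"deltas":{"type":"array"}},"required":["deltas"]}

```bash
ls; mkdir -p pics
python3 - <<'E'
from cell import read_state,get_image,order,bot
import cv2,numpy as np
print(read_state()); print(bot.tip_extent)
for n in("top","side"):
    d=get_image(n); cv2.imwrite(f"pics/{n}0.png",d["pixels"][:,:,::-1])
    np.savez(f"{n}0.npz",**d)
    print(n,d["camera_matrix"],d["origin"],d["attitude"],d.keys())
E
```

```text
pics
{'time': 0.0, 'q': array([-1.32791064e+00,  2.64770797e-01,  1.60538304e+00,  9.66976205e-06,
        1.27369113e+00, -3.68860233e-02]), 'joint_vel': array([ 0.00177502, -0.00048546, -0.00118026,  0.00021383,  0.00119056,
        0.00021696]), 'joint_torque': array([-7.82876632e-04, -5.15115416e+01, -3.67317009e+01,  9.61583964e-06,
        1.31634559e-02,  8.06841911e-06]), 'position': array([ 186.23504912, -648.07747396,  246.94520712]), 'ee_rot': array([-1.12066374e-03,  9.90231488e-01,  1.39428590e-01, -1.11192026e-04]), 'ft_force': array([0.62105577, 0.4249881 , 0.16384698]), 'torque': array([-0.00440821, -0.00673024,  0.03013847]), 'gripper_width': 85.57672085863516}
17.0
top [[444.60292979   0.         315.47143901]
 [  0.         444.60292979 234.63164387]
 [  0.           0.           1.        ]] [417.50300512  10.68150611 927.01617851] [ 0.71675672  0.03145384 -0.02919641 -0.69600145] dict_keys(['pixels', 'range_z', 'camera_matrix', 'origin', 'attitude'])
side [[481.52688267   0.         329.730425  ]
 [  0.         481.52688267 240.50542426]
 [  0.           0.           1.        ]] [ 311.9571448  -594.70330133  732.27306257] [ 0.92219867  0.36045968 -0.04780884 -0.13165391] dict_keys(['pixels', 'range_z', 'camera_matrix', 'origin', 'attitude'])
```

View pics/top0.png

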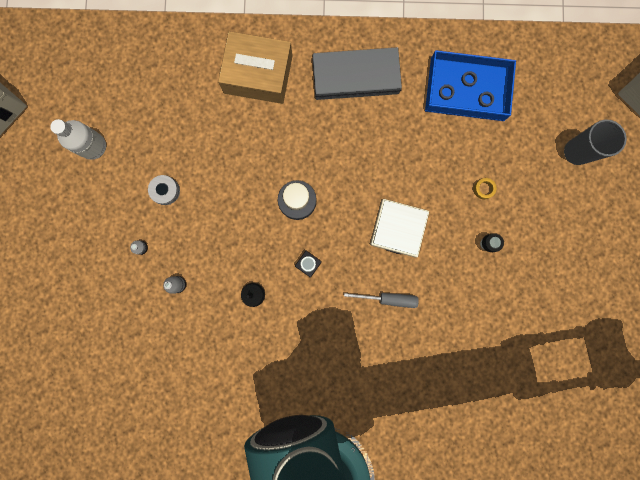

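View pics/side0.png

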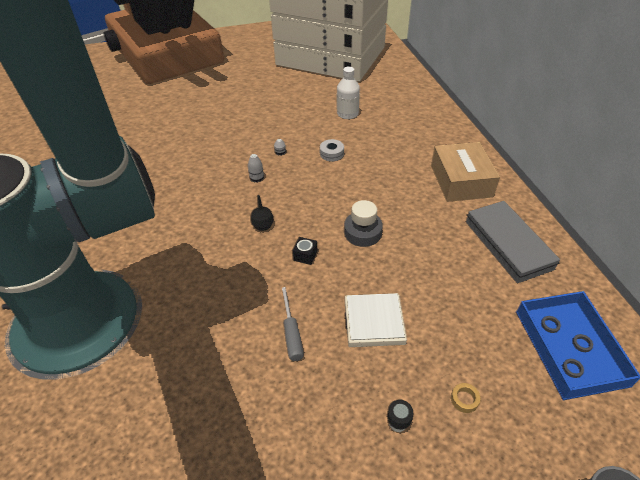

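The top view has image up = +x and right = −y. The pieces are the chamber (162,189), short objective (138,247), long objective (174,284), cube (307,263), control unit (296,198), plate (400,228), ring (485,188) and eyepiece (492,242). A black bulb at (253,294) and a screwdriver at (380,298) are clutter. Next I measure.

```bash
cat > h.py <<'E'
import numpy as np,cv2
from scipy.spatial.transform import Rotation as R
def rot(d): q=d["attitude"]; return R.from_quat([q[1],q[2],q[3],q[0]]).as_matrix()
def ray(d,uv):
    K=d["camera_matrix"]; uv=np.atleast_2d(np.float64(uv))
    r=np.c_[(uv[:,0]-K[0,2])/K[0,0],-(uv[:,1]-K[1,2])/K[1,1],-np.ones(len(uv))]
    return r@rot(d).T
def plane(d,uv,z):
    r=ray(d,uv);o=d["origin"];t=(z-o[2])/r[:,2];return o+r*t[:,None]
def proj(d,P):
    c=(np.atleast_2d(P)-d["origin"])@rot(d);K=d["camera_matrix"]
    return np.c_[K[0,2]-K[0,0]*c[:,0]/c[:,2],K[1,2]+K[1,1]*c[:,1]/c[:,2]]
def cloud(d):
    v,u=np.mgrid[:480,:640];uv=np.c_[u.ravel(),v.ravel()]
    return (d["origin"]+ray(d,uv)*d["range_z"].ravel()[:,None]).reshape(480,640,3)
def mec(P): # circle through points seen from above
    (c,r)=cv2.minEnclosingCircle(np.float32(P[:,:2]));return np.array(c),r
E
python3 - <<'E'
from h import *
seeds=dict(chamber=(520,320),short=(400,365),long=(330,290))
for n in("top","side"):
    d=dict(np.load(n+"0.npz")); C=cloud(d); Z=C[...,2]
    ok=(d["range_z"]>0)&(Z>6)&(Z<120)&(C[...,0]>250)&(C[...,0]<750)&(abs(C[...,1])<480)
    k,l,s,c=cv2.connectedComponentsWithStats(ok.astype(np.uint8))
    print(n,"bench z",np.median(Z[(d["range_z"]>0)&(abs(Z)<15)]))
    for i in range(1,k):
        if s[i,4]<40: continue
        P=C[l==i]; zt=np.percentile(P[:,2],97); T=P[P[:,2]>zt-5]
        r=cv2.minAreaRect(np.float32(T[:,:2])); mc=mec(T)
        print(c[i].round(),"ztop %.1f"%zt,"mean",T.mean(0).round(1),"rect",np.round(r[0],1),np.round(r[1],1),round(r[2],1),"circ",mc[0].round(1),round(mc[1],1))
E
```

```text
top bench z 0.8569871415502348
[ 89. 140.] ztop 98.6 mean [672.1 477.1  97.7] rect [673.4 475.9] [31.8  7.8] 1.5 circ [673.4 478.8] 15.9
[163. 189.] ztop 27.2 mean [580.2 333.7  24.7] rect [580.7 333.5] [58.2 58.4] 39.9 circ [580.5 333.8] 30.2
[485. 188.] ztop 20.2 mean [ 603.8 -334.7   17.5] rect [ 604.2 -334.8] [41.6 42.7] 28.3 circ [ 604.2 -334.8] 22.1
[297. 200.] ztop 74.9 mean [566.6  55.7  72.7] rect [566.4  55.7] [49.7 48.8] 2.1 circ [566.9  55.6] 25.7
[399. 228.] ztop 26.0 mean [ 515.5 -157.9   23.3] rect [ 514.7 -157.5] [96.5 95.5] 75.7 circ [ 514.3 -157.6] 63.9
[492. 242.] ztop 50.2 mean [ 489.1 -340.2   47.7] rect [ 489.1 -340.4] [35. 36.] 88.0 circ [ 489.1 -340.4] 18.9
[138. 247.] ztop 37.7 mean [460.1 377.4  35.7] rect [459.7 376.8] [14.2 16. ] 0.9 circ [460.7 377.5] 8.8
[308. 263.] ztop 35.9 mean [435.8  29.   33.3] rect [435.9  28.7] [39.7 39.2] 56.2 circ [435.8  27.9] 26.6
[174. 284.] ztop 66.3 mean [386.1 296.3  64.3] rect [385.7 296.4] [15.5 14.6] 1.9 circ [385.8 296.6] 8.5
[253. 294.] ztop 70.8 mean [371.  137.6  80.6] rect [370.7 137.7] [5.7 5.6] 56.9 circ [370.7 
[... 654 characters left out ...]
5.6] 7.9 circ [369.6 138.5] 4.0
[363. 224.] ztop 72.7 mean [565.2  54.4  71.1] rect [565.4  55.4] [50.5 49.1] 26.3 circ [563.7  55.9] 26.9
[304. 249.] ztop 33.4 mean [434.3  27.6  31.4] rect [434.9  28.5] [42.5 40.4] 59.1 circ [434.7  28.8] 26.6
[292. 334.] ztop 26.2 mean [ 366.2 -161.    23.9] rect [ 366.7 -158.1] [76.  19.8] 85.1 circ [ 364.4 -157.9] 38.1
[374. 319.] ztop 23.5 mean [ 513.6 -159.8   21.4] rect [ 513.7 -158.7] [96.8 96.9] 76.5 circ [ 513.9 -157.9] 67.0
[465. 397.] ztop 17.6 mean [ 602.3 -335.    15.4] rect [ 602.6 -334.3] [42.2 43. ] 9.6 circ [ 602.6 -334.4] 22.3
[399. 414.] ztop 47.7 mean [ 487.3 -341.    45.5] rect [ 487.3 -340.6] [36.6 35.2] 66.4 circ [ 487.7 -340.4] 18.6
```

Run:
```python
import cv2,numpy as np
a=cv2.imread("pics/top0.png");b=cv2.imread("pics/side0.png")
cv2.imwrite("pics/tz.png",cv2.resize(a[150:320,120:520],None,fx=2,fy=2,interpolation=cv2.INTER_CUBIC))
cv2.imwrite("pics/sz.png",cv2.resize(b[130:440,230:500],None,fx=1.9,fy=1.9,interpolation=cv2.INTER_CUBIC))
```

```text
(no output)
```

View pics/tz.png

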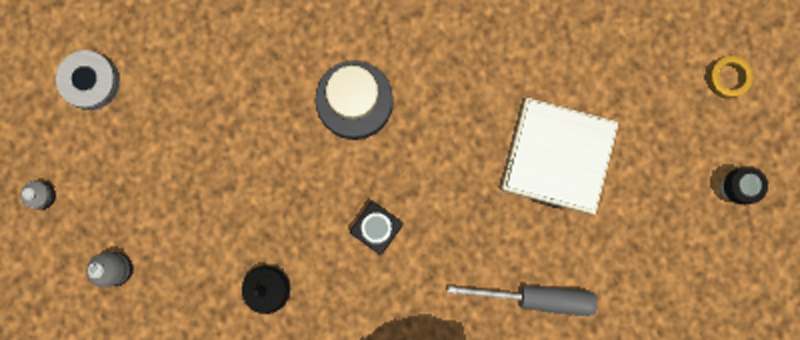

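View pics/sz.png

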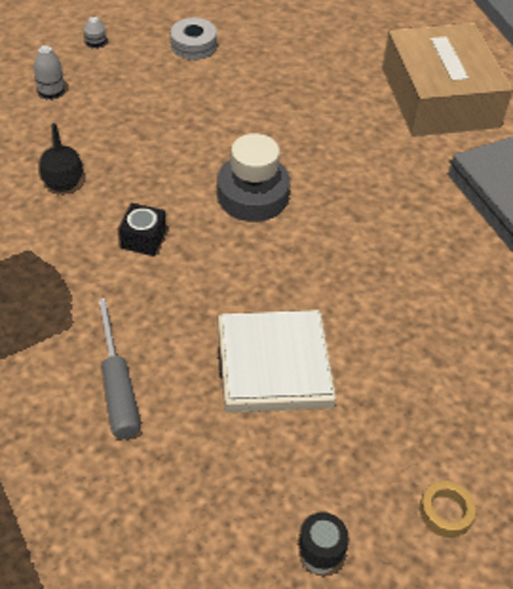

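Both views agree within 2 mm, and the sizes and heights match. The plate is at (514.2,−158) and the unit at (565.5,55.6), 219.8 mm apart, with the plate yaw −13.6°. The other positions are:

- **Chamber:** (580,333.5)
- **Ring:** (603.4,−334.6)
- **Long objective:** (385.5,296.3)
- **Cube:** (435.4,28.5), yaw about −32°
- **Midpoint target:** (540,−51)
- **Cube target:** (615,−69)

Moving to the chamber.

Emit:
{"fn": "servo_tool", "kwargs": {"deltas": [[0.025,0.032,0,0,0,0,0.085],[0.025,0.032,0,0,0,0,0.085],[0.025,0.032,0,0,0,0,0.085],[0.025,0.032,0,0,0,0,0.085],[0.025,0.032,0,0,0,0,0.085],[0.025,0.032,0,0,0,0,0.085],[0.025,0.032,0,0,0,0,0.085],[0.025,0.032,0,0,0,0,0.085],[0.025,0.032,0,0,0,0,0.085],[0.025,0.032,0,0,0,0,0.085]]}}

```text
time: 0.93
position: [432.8, -321.0, 239.8]
ee_rot: [-0.004, 0.991, 0.132, -0.003]
ft_force: [0.8, -0.7, -0.0]
gripper_width: 85.3
```

Emit:
{"fn": "servo_tool", "kwargs": {"deltas": [[0.009,0.04,0,0,0,0,0.085],[0.009,0.04,0,0,0,0,0.085],[0.009,0.04,0,0,0,0,0.085],[0.009,0.04,0,0,0,0,0.085],[0.009,0.04,0,0,0,0,0.085],[0.009,0.04,0,0,0,0,0.085],[0.009,0.04,0,0,0,0,0.085],[0.009,0.04,0,0,0,0,0.085],[0.009,0.04,0,0,0,0,0.085],[0.009,0.04,0,0,0,0,0.085]]}}

```text
time: 1.77
position: [520.8, 86.1, 236.6]
ee_rot: [-0.004, 0.991, 0.132, -0.004]
ft_force: [-0.8, -0.0, -0.4]
gripper_width: 85.2
```

Emit:
{"fn": "servo_tool", "kwargs": {"deltas": [[0.009,0.04,0,0,0,0,0.085],[0.009,0.04,0,0,0,0,0.085],[0.009,0.04,-0.01,0,0,0,0.085],[0.009,0.04,-0.01,0,0,0,0.085],[0.009,0.04,-0.01,0,0,0,0.085],[0.009,0.03,-0.02,0,0,0,0.085],[0.004,0.02,-0.02,0,0,0,0.085],[0,0,0,0,0,0,0.085]]}}

```text
time: 2.43
position: [576.1, 347.2, 164.2]
ee_rot: [-0.005, 0.991, 0.136, -0.002]
ft_force: [-1.4, 0.3, -0.9]
gripper_width: 84.5
```

```bash
cat > st.py <<'E'
from cell import read_state,bot
from scipy.spatial.transform import Rotation as R
import numpy as np
s=read_state();q=s["ee_rot"];M=R.from_quat([q[1],q[2],q[3],q[0]]).as_matrix()
print("t",round(s["time"],2),"pos",s["position"].round(1),"yaw",round(np.degrees(np.arctan2(M[1,0],M[0,0])),1),"tilt axis",M[:,2].round(4),"q6",round(s["q"][5],2),"w",round(s["gripper_width"],1),"F",s["ft_force"].round(1),"tip",bot.tip_extent)
# rotvec (deg) to bring z to straight down
print("level rotvec deg",np.degrees(np.cross(M[:,2],[0,0,-1])).round(2))
E
python3 st.py
```

```text
t 2.43 pos [576.1 347.2 164.2] yaw 15.6 tilt axis [-0.0064  0.0101 -0.9999] q6 1.79 w 84.5 F [-1.4  0.3 -0.9] tip 17.0
level rotvec deg [-0.58 -0.36 -0.  ]
```

Emit:
{"fn": "servo_tool", "kwargs": {"deltas": [[0.004,-0.0135,-0.02,-0.6,-0.4,0,0.085],[0,0,-0.03,0,0,0,0.085],[0,0,-0.03,0,0,0,0.085],[0,0,-0.015,0,0,0,0.085],[0,0,0,0,0,0,0.085]]}}

```text
time: 2.85
position: [579.0, 333.8, 65.6]
ee_rot: [0.001, 0.99, 0.138, -0.0]
ft_force: [-0.5, -0.6, -0.1]
gripper_width: 85.1
```

```bash
python3 st.py
python3 - <<'E'
from cell import get_image
import cv2
a=get_image("top")["pixels"][120:320,80:280,::-1];b=get_image("side")["pixels"][60:260,200:400,::-1]
cv2.imwrite("pics/a1.png",cv2.resize(cv2.hconcat([a,b]),None,fx=2,fy=2))
E
```

```text
t 2.85 pos [579.  333.8  65.6] yaw 15.9 tilt axis [ 2.0e-04 -2.5e-03 -1.0e+00] q6 1.78 w 85.1 F [-0.5 -0.6 -0.1] tip 17.0
level rotvec deg [0.14 0.01 0.  ]
```

View pics/a1.png

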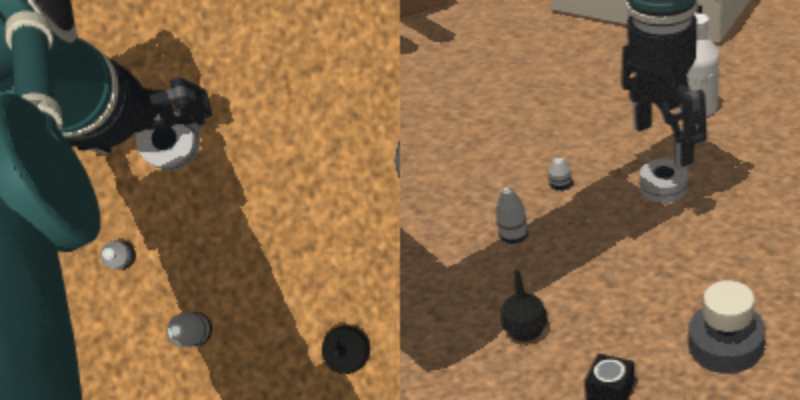

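The gripper hangs over the chamber (165,140 in the left crop) with nothing else near the fingers. Descending and gripping.

Emit:
{"fn": "servo_tool", "kwargs": {"deltas": [[0.001,0,-0.02,0,0,0,0.085],[0,0,-0.015,0,0,0,0.085],[0,0,-0.009,0,0,0,0.085],[0,0,0,0,0,0,0.085]]}}

```text
time: 3.28
position: [587.0, 336.1, 31.6]
ee_rot: [-0.002, 0.99, 0.138, 0.008]
ft_force: [-0.3, -0.1, -1.4]
gripper_width: 84.9
```

Emit:
{"fn": "servo_tool", "kwargs": {"deltas": [[0,0,0,0,0,0,0.05],[0,0,0,0,0,0,0.05],[0,0,0,0,0,0,0.05],[0,0,0,0,0,0,0.05],[0,0,0,0,0,0,0.05],[0,0,0,0,0,0,0.05]]}}

```text
time: 3.78
position: [589.7, 337.4, 37.0]
ee_rot: [-0.003, 0.99, 0.138, 0.011]
ft_force: [0.3, 0.8, -2.5]
gripper_width: 54.0
```

```bash
python3 st.py
```

```text
t 3.78 pos [589.7 337.4  37. ] yaw 15.8 tilt axis [ 0.0207  0.0082 -0.9998] q6 1.78 w 54.0 F [ 0.3  0.8 -2.5] tip 17.0
level rotvec deg [-0.47  1.19  0.  ]
```

The TCP drifted by +8 mm in x and the width is 54, less than the chamber's 60. I'll look before going on.

```bash
python3 - <<'E'
from cell import get_image,read_state
import cv2,numpy as np
s=read_state();print(s["q"].round(3),s["joint_torque"].round(2),s["joint_vel"].round(3))
a=get_image("top")["pixels"][60:360,0:320,::-1];b=get_image("side")["pixels"][0:300,120:440,::-1]
cv2.imwrite("pics/a2.png",cv2.resize(cv2.hconcat([a,b]),None,fx=1.25,fy=1.25))
c=get_image("side")["pixels"][80:200,270:430,::-1]
cv2.imwrite("pics/a2s.png",cv2.resize(c,None,fx=4,fy=4,interpolation=2))
E
python3 st.py
```

```text
[ 0.484  0.45   1.774 -0.003  0.896  1.781] [-1.00e-02 -5.62e+01 -3.13e+01 -1.00e-02 -1.10e-01  0.00e+00] [ 0.001 -0.006 -0.001 -0.001  0.001  0.   ]
t 3.93 pos [589.5 337.3  36.6] yaw 15.8 tilt axis [ 0.0201  0.0079 -0.9998] q6 1.78 w 54.3 F [-1.1  0.6 -1.6] tip 17.0
level rotvec deg [-0.45  1.15  0.  ]
```

View pics/a2.png

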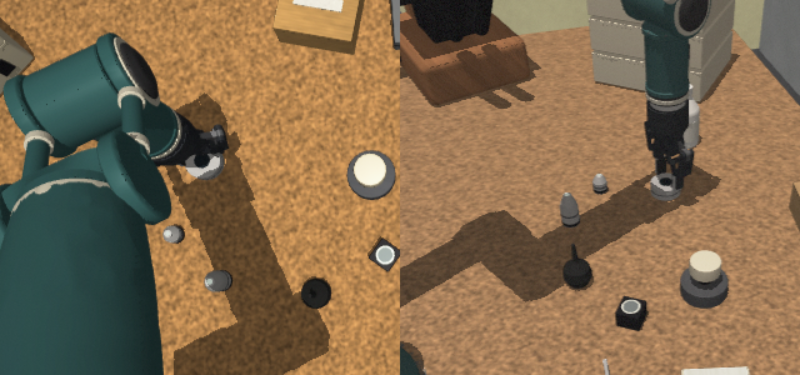

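View pics/a2s.png

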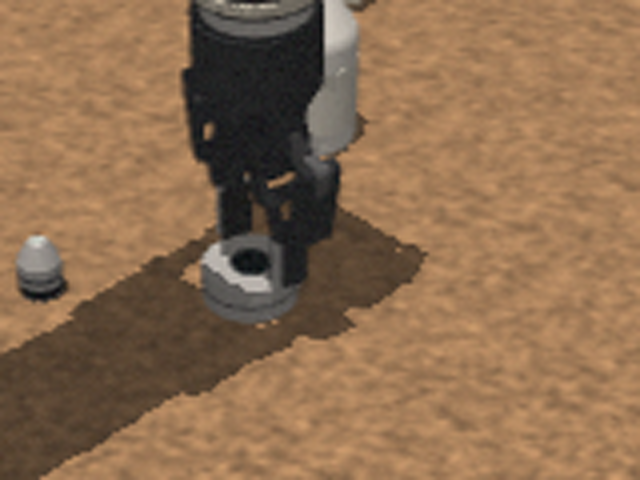

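Emit:
{"fn": "servo_tool", "kwargs": {"deltas": [[0,0,0,0,0,0,0.085],[0,0,0,0,0,0,0.085],[0,0,0,0,0,0,0.085],[0,0,0,0,0,0,0.085],[0,0,0,0,0,0,0.085]]}}

```text
time: 4.35
position: [589.7, 337.5, 36.8]
ee_rot: [-0.003, 0.99, 0.138, 0.011]
ft_force: [-0.3, 0.1, 0.5]
gripper_width: 84.8
```

```bash
python3 st.py; python3 st.py|head -1;python3 -c "
from cell import *
print(read_state()['q'].round(4)); print([x for x in dir(bot) if x[0]!='_']); print({x:getattr(bot,x) for x in dir(bot) if x[0]!='_'})"
```

```text
t 4.35 pos [589.7 337.5  36.8] yaw 15.8 tilt axis [ 0.0205  0.0081 -0.9998] q6 1.78 w 84.8 F [-0.3  0.1  0.5] tip 17.0
level rotvec deg [-0.46  1.17  0.  ]
t 4.35 pos [589.7 337.5  36.8] yaw 15.8 tilt axis [ 0.0205  0.0081 -0.9998] q6 1.78 w 84.8 F [-0.3  0.1  0.5] tip 17.0
[ 0.4842  0.4507  1.7734 -0.003   0.8956  1.7806]
['PlanningError', 'tip_extent']
{'PlanningError': <class 'cell.PlanningError'>, 'tip_extent': 17.0}
```

Zero rows hold still, so the drift was dynamic. I'll correct the pose with gentler steps.

Emit:
{"fn": "servo_tool", "kwargs": {"deltas": [[-0.0095,-0.004,0.005,-0.4,1.2,0,0.085],[0,0,0,0,0,0,0.085],[0,0,0,0,0,0,0.085]]}}

```text
time: 4.6
position: [580.4, 333.6, 41.9]
ee_rot: [-0.001, 0.99, 0.138, -0.0]
ft_force: [0.5, -0.0, -0.7]
gripper_width: 84.7
```

```bash
python3 st.py
```

```text
t 4.6 pos [580.4 333.6  41.9] yaw 15.8 tilt axis [-2.0e-04  1.3e-03 -1.0e+00] q6 1.78 w 84.7 F [ 0.5 -0.  -0.7] tip 17.0
level rotvec deg [-0.07 -0.01 -0.  ]
```

Accurate now. I'll check whether the chamber has moved, then descend gently.

Emit:
{"fn": "servo_tool", "kwargs": {"deltas": [[0,0,-0.005,0,0,0,0.085],[0,0,-0.005,0,0,0,0.085],[0,0,-0.005,0,0,0,0.085],[0,0,0,0,0,0,0.085]]}}

```text
time: 4.93
position: [581.4, 334.0, 25.5]
ee_rot: [-0.001, 0.99, 0.138, 0.001]
ft_force: [-1.1, -0.2, 0.2]
gripper_width: 84.6
```

```bash
python3 st.py
python3 - <<'E'
from cell import get_image
from h import *
for n in("top","side"):
    d=get_image(n);C=cloud(d);Z=C[...,2]
    ok=(d["range_z"]>0)&(Z>10)&(Z<33)&(np.hypot(C[...,0]-580,C[...,1]-333)<60)
    img=d["pixels"].astype(int);ok&=(img.max(2)-img.min(2)<40)
    P=C[ok];print(n,len(P),P.min(0).round(1),P.max(0).round(1),mec(P))
    u,v=proj(d,[[580,333,24]])[0].astype(int)
    c=d["pixels"][v-45:v+45,u-45:u+45,::-1];cv2.imwrite(f"pics/b_{n}.png",cv2.resize(c,None,fx=4,fy=4))
a=cv2.imread("pics/b_top.png");b=cv2.imread("pics/b_side.png");cv2.imwrite("pics/b.png",cv2.hconcat([a,b]))
E
```

```text
t 4.93 pos [581.4 334.   25.5] yaw 15.8 tilt axis [ 0.0022  0.0023 -1.    ] q6 1.78 w 84.6 F [-1.1 -0.2  0.2] tip 17.0
level rotvec deg [-0.13  0.13  0.  ]
top 381 [552.1 278.1  10.9] [603.8 373.4  32.6] (array([575.02062988, 325.7333374 ]), 50.16510772705078)
side 352 [550.1 280.7  10.1] [600.9 380.6  32.7] (array([580.1920166 , 330.16088867]), 51.24955368041992)
```

View pics/b.png

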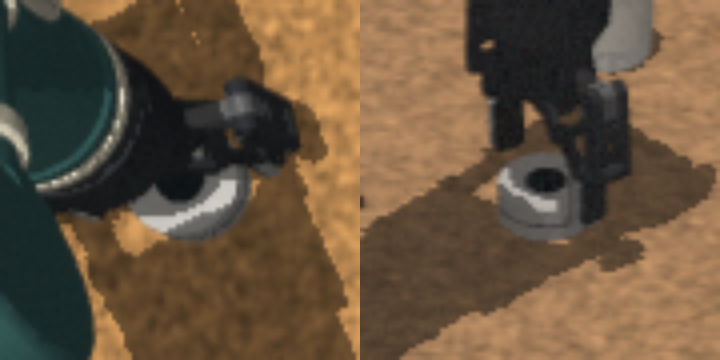

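The fingers straddle the chamber, and its window sits within about 2 px of where it was, so it hasn't moved much. Lowering a little more and closing.

Emit:
{"fn": "servo_tool", "kwargs": {"deltas": [[0,0,-0.004,0,0,0,0.085],[0,0,-0.001,0,0,0,0.085],[0,0,0,0,0,0,0.05],[0,0,0,0,0,0,0.05],[0,0,0,0,0,0,0.05],[0,0,0,0,0,0,0.05],[0,0,0,0,0,0,0.05],[0,0,0,0,0,0,0.05]]}}

```text
time: 5.7
position: [582.5, 334.6, 21.6]
ee_rot: [-0.001, 0.99, 0.138, 0.002]
ft_force: [0.1, -0.3, -0.8]
gripper_width: 57.9
```

```bash
python3 st.py
```

```text
t 5.7 pos [582.5 334.6  21.6] yaw 15.8 tilt axis [ 0.0041  0.0032 -1.    ] q6 1.78 w 57.9 F [ 0.1 -0.3 -0.8] tip 17.0
level rotvec deg [-0.19  0.24  0.  ]
```

Emit:
{"fn": "servo_tool", "kwargs": {"deltas": [[0,0,0,0,0,0,0.05],[0,0,0,0,0,0,0.05],[0,0,0.005,0,0,0,0.05],[0,0,0.01,0,0,0,0.05],[0,0,0.015,0,0,0,0.05],[0,0,0.01,0,0,0,0.05],[0,0,0,0,0,0,0.05]]}}

```text
time: 6.28
position: [580.8, 333.6, 63.0]
ee_rot: [-0.001, 0.99, 0.138, 0.0]
ft_force: [0.7, -0.8, -1.0]
gripper_width: 58.1
```

```bash
python3 st.py
cat > snap.py <<'E'
import sys
from cell import get_image
from h import *
x,y,z=map(float,sys.argv[1:4]);o=[]
for n in("top","side"):
    d=get_image(n);u,v=proj(d,[[x,y,z]])[0].astype(int);u=min(max(u,50),589);v=min(max(v,50),429)
    o.append(cv2.resize(d["pixels"][v-50:v+50,u-50:u+50,::-1],None,fx=4,fy=4))
    print(n,"centre px",u,v)
cv2.imwrite(f"pics/{sys.argv[4]}.png",cv2.hconcat(o))
E
python3 snap.py 582 334 55 c1
```

```text
t 6.28 pos [580.8 333.6  63. ] yaw 15.8 tilt axis [ 5.0e-04  1.4e-03 -1.0e+00] q6 1.78 w 58.1 F [ 0.7 -0.8 -1. ] tip 17.0
level rotvec deg [-0.08  0.03  0.  ]
top centre px 156 185
side centre px 332 135
```

View pics/c1.png

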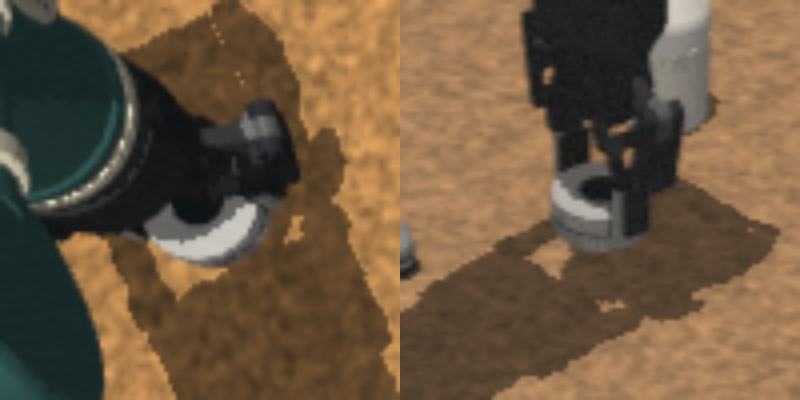

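Run:
```python
from cell import get_image,read_state
from h import *
d=get_image("side");p=read_state()["position"]
print(p.round(1),plane(d,[[332-50+202/4,135-50+186/4]],p[2]-21.6+24))
c=d["pixels"][105:155,302:372,::-1];cv2.imwrite("pics/c2.png",cv2.resize(c,None,fx=10,fy=10,interpolation=2))
```

```text
[579.4 332.9  60.4] [[583.06651554 337.05717117  62.78118841]]
```

View pics/c2.png

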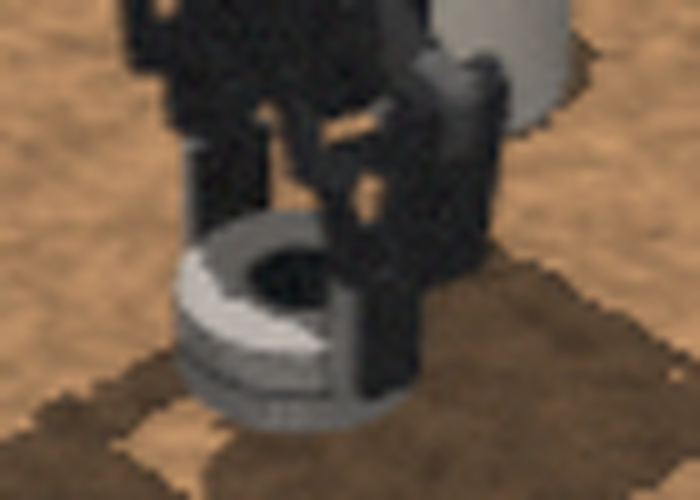

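The chamber is held level, centred within about 2 mm of the TCP. Carrying it to the plate at z about 130, clear of the control unit.

Emit:
{"fn": "servo_tool", "kwargs": {"deltas": [[0,0,0.02,0,0,0,0.05],[0,0,0.03,0,0,0,0.05],[-0.002,-0.015,0.025,0,0,0,0.05],[-0.004,-0.03,0,0,0,0,0.05],[-0.004,-0.03,0,0,0,0,0.05],[-0.004,-0.03,0,0,0,0,0.05],[-0.004,-0.03,0,0,0,0,0.05],[-0.004,-0.03,0,0,0,0,0.05],[-0.004,-0.03,0,0,0,0,0.05],[-0.004,-0.03,0,0,0,0,0.05]]}}

```text
time: 7.27
position: [542.2, 103.9, 129.7]
ee_rot: [0.001, 0.99, 0.143, -0.006]
ft_force: [1.1, -0.5, -1.1]
gripper_width: 57.9
```

Emit:
{"fn": "servo_tool", "kwargs": {"deltas": [[-0.004,-0.03,0,0,0,0,0.05],[-0.004,-0.03,0,0,0,0,0.05],[-0.004,-0.03,0,0,0,0,0.05],[-0.004,-0.03,0,0,0,0,0.05],[-0.004,-0.03,0,0,0,0,0.05],[-0.004,-0.03,0,0,0,0,0.05],[-0.004,-0.03,0,0,0,0,0.05],[-0.004,-0.025,0,0,0,0,0.05],[-0.002,-0.015,0,0,0,0,0.05],[0,0,0,0,0,0,0.05]]}}

```text
time: 8.1
position: [497.1, -162.3, 122.0]
ee_rot: [-0.0, 0.99, 0.141, -0.012]
ft_force: [-1.1, 0.5, -0.8]
gripper_width: 57.7
```

```bash
python3 st.py
```

```text
t 8.1 pos [ 497.1 -162.3  122. ] yaw 16.2 tilt axis [-0.0248 -0.0034 -0.9997] q6 0.94 w 57.7 F [-1.1  0.5 -0.8] tip 17.0
level rotvec deg [ 0.2  -1.42  0.  ]
```

Emit:
{"fn": "servo_tool", "kwargs": {"deltas": [[0.017,0.004,0,0.2,-1.4,0,0.05],[0,0,-0.01,0,0,0,0.05],[0,0,-0.015,0,0,0,0.05],[0,0,-0.015,0,0,0,0.05],[0,0,-0.01,0,0,0,0.05],[0,0,0,0,0,0,0.05]]}}

```text
time: 8.6
position: [515.4, -154.1, 66.6]
ee_rot: [-0.001, 0.99, 0.141, 0.001]
ft_force: [-0.7, -0.2, -0.8]
gripper_width: 58.1
```

```bash
python3 st.py; python3 snap.py 514 -158 60 d1
```

```text
t 8.6 pos [ 515.4 -154.1   66.6] yaw 16.2 tilt axis [ 8.e-04  3.e-03 -1.e+00] q6 0.95 w 58.1 F [-0.7 -0.2 -0.8] tip 17.0
level rotvec deg [-0.17  0.04  0.  ]
top centre px 403 226
side centre px 375 302
```

View pics/d1.png

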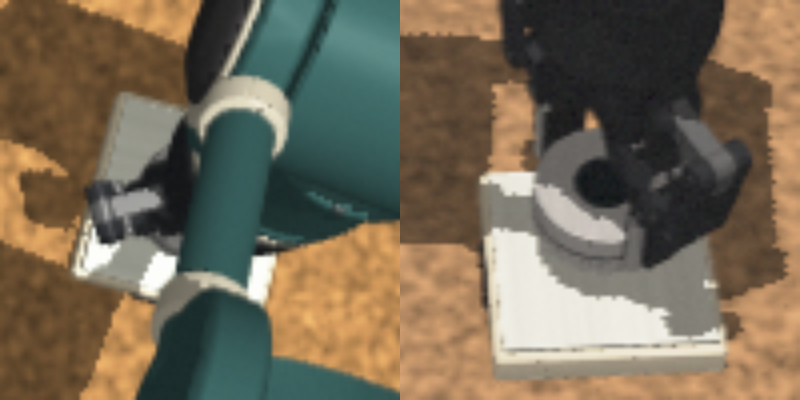

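Emit:
{"fn": "servo_tool", "kwargs": {"deltas": [[-0.002,-0.004,-0.003,-0.2,0,0,0.05],[0,0,-0.005,0,0,0,0.05],[0,0,-0.005,0,0,0,0.05],[0,0,-0.003,0,0,0,0.05],[0,0,0,0,0,0,0.05],[0,0,0,0,0,0,0.05]]}}

```text
time: 9.2
position: [516.8, -159.1, 53.8]
ee_rot: [0.002, 0.99, 0.142, 0.004]
ft_force: [-0.9, 0.6, -0.4]
gripper_width: 58.0
```

```bash
python3 st.py
```

```text
t 9.2 pos [ 516.8 -159.1   53.8] yaw 16.3 tilt axis [ 0.008  -0.0035 -1.    ] q6 0.94 w 58.0 F [-0.9  0.6 -0.4] tip 17.0
level rotvec deg [0.2  0.46 0.  ]
```

Emit:
{"fn": "servo_tool", "kwargs": {"deltas": [[-0.003,0.001,-0.005,0.2,0.5,0,0.05],[0,0,-0.002,0,0,0,0.05],[0,0,0,0,0,0,0.05],[0,0,0,0,0,0,0.05]]}}

```text
time: 9.53
position: [513.8, -158.4, 46.6]
ee_rot: [-0.0, 0.99, 0.141, -0.0]
ft_force: [0.1, -1.0, -0.7]
gripper_width: 58.2
```

```bash
python3 st.py
```

```text
t 9.53 pos [ 513.8 -158.4   46.6] yaw 16.3 tilt axis [-8.e-04  1.e-04 -1.e+00] q6 0.94 w 58.2 F [ 0.1 -1.  -0.7] tip 17.0
level rotvec deg [-0.   -0.04 -0.  ]
```

Emit:
{"fn": "servo_tool", "kwargs": {"deltas": [[-0.0005,0,-0.002,0,0,0,0.05],[0,0,0,0,0,0,0.05],[0,0,0,0,0,0,0.05]]}}

```text
time: 9.78
position: [513.4, -158.5, 44.5]
ee_rot: [0.0, 0.99, 0.141, -0.0]
ft_force: [-0.5, -0.3, -1.0]
gripper_width: 57.9
```

```bash
python3 st.py; python3 snap.py 514 -158 40 d2
```

```text
t 9.78 pos [ 513.4 -158.5   44.5] yaw 16.3 tilt axis [-4.e-04 -1.e-04 -1.e+00] q6 0.94 w 57.9 F [-0.5 -0.3 -1. ] tip 17.0
level rotvec deg [ 0.   -0.02  0.  ]
top centre px 401 227
side centre px 374 309
```

View pics/d2.png

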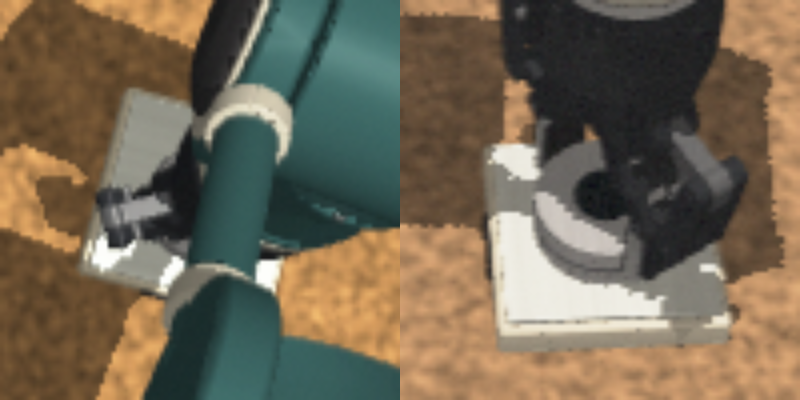

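Emit:
{"fn": "servo_tool", "kwargs": {"deltas": [[0,0,-0.0015,0,0,0,0.05],[0,0,0,0,0,0,0.05],[0,0,0,0,0,0,0.05]]}}

```text
time: 10.13
position: [513.9, -158.6, 43.6]
ee_rot: [0.0, 0.99, 0.141, 0.0]
ft_force: [-0.3, 1.2, -2.2]
gripper_width: 57.9
```

```bash
python3 st.py
```

```text
t 10.13 pos [ 513.9 -158.6   43.6] yaw 16.3 tilt axis [ 5.e-04 -5.e-04 -1.e+00] q6 0.94 w 57.9 F [-0.3  1.2 -2.2] tip 17.0
level rotvec deg [0.03 0.03 0.  ]
```

Emit:
{"fn": "servo_tool", "kwargs": {"deltas": [[0,0,0,0,0,0,0.07],[0,0,0,0,0,0,0.085],[0,0,0,0,0,0,0.085],[0,0,0,0,0,0,0.085],[0,0,0,0,0,0,0.085],[0,0,0,0,0,0,0.085]]}}

```text
time: 10.63
position: [514.8, -158.9, 44.3]
ee_rot: [0.001, 0.99, 0.141, 0.001]
ft_force: [-0.3, 0.2, -0.1]
gripper_width: 85.1
```

Emit:
{"fn": "servo_tool", "kwargs": {"deltas": [[0,0,0.01,0,0,0,0.085],[0,0,0.02,0,0,0,0.085],[0,0,0.03,0,0,0,0.085],[0,-0.01,0.03,0,0,0,0.085],[0.01,-0.025,0,0,0,0,0.085],[0.012,-0.025,0,0,0,0,0.085],[0.012,-0.025,0,0,0,0,0.085],[0.012,-0.025,0,0,0,0,0.085],[0.012,-0.025,0,0,0,0,0.085],[0.012,-0.025,0,0,0,0,0.085]]}}

```text
time: 11.47
position: [583.9, -320.0, 146.7]
ee_rot: [0.001, 0.989, 0.145, 0.001]
ft_force: [0.5, -0.3, -0.4]
gripper_width: 84.9
```

```bash
python3 st.py; python3 snap.py 514 -158 40 d3
cat > meas.py <<'E'
# tops of raised things near x,y : meas.py x y zlo zhi rad
import sys
from cell import get_image
from h import *
x,y,lo,hi,rad=map(float,sys.argv[1:6])
for n in("top","side"):
    d=get_image(n);C=cloud(d);Z=C[...,2]
    P=C[(d["range_z"]>0)&(Z>lo)&(Z<hi)&(np.hypot(C[...,0]-x,C[...,1]-y)<rad)]
    if len(P)<8: print(n,len(P));continue
    r=cv2.minAreaRect(np.float32(P[:,:2]));m=mec(P)
    print(n,len(P),"mean",P.mean(0).round(1),"circ",m[0].round(1),round(m[1],1),"rect",np.round(r[0],1),np.round(r[1],1),round(r[2],1))
E
python3 meas.py 514 -158 40 55 60
```

```text
t 11.47 pos [ 583.9 -320.   146.7] yaw 16.6 tilt axis [ 0.0028 -0.0011 -1.    ] q6 0.74 w 84.9 F [ 0.5 -0.3 -0.4] tip 17.0
level rotvec deg [0.06 0.16 0.  ]
top centre px 401 227
side centre px 374 309
top 706 mean [ 514.1 -158.9   47.1] circ [ 514.4 -159.3] 30.0 rect [ 514.3 -159.2] [58.9 58.7] 71.7
side 823 mean [ 512.4 -160.7   45.4] circ [ 512.8 -159. ] 30.8 rect [ 512.8 -158.9] [59.9 57. ] 69.2
```

View pics/d3.png

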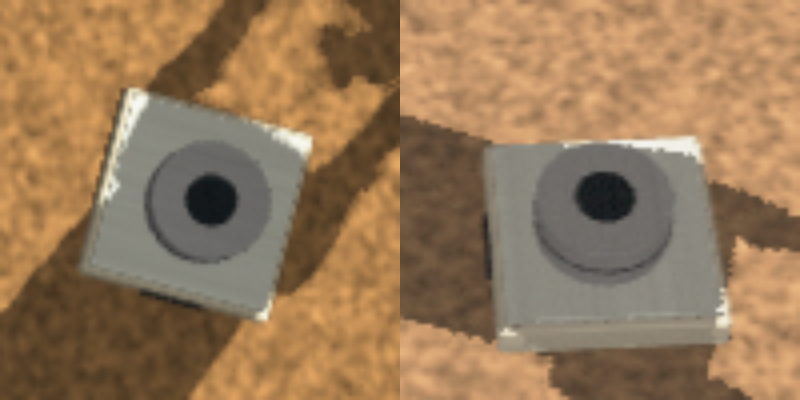

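The chamber is at (513.6,−159.1), about 1 mm off centre and flat. Now the ring.

Emit:
{"fn": "servo_tool", "kwargs": {"deltas": [[0.0195,-0.0145,-0.01,0,0.2,0,0.085],[0,0,-0.02,0,0,0,0.085],[0,0,-0.025,0,0,0,0.085],[0,0,-0.025,0,0,0,0.085],[0,0,-0.01,0,0,0,0.085],[0,0,-0.005,0,0,0,0.085],[0,0,0,0,0,0,0.085],[0,0,0,0,0,0,0.085]]}}

```text
time: 12.33
position: [600.4, -325.2, 51.5]
ee_rot: [-0.002, 0.989, 0.146, -0.002]
ft_force: [0.7, 0.7, 0.1]
gripper_width: 84.9
```

```bash
python3 st.py; python3 snap.py 603 -334 20 e1
```

```text
t 12.33 pos [ 600.4 -325.2   51.5] yaw 16.8 tilt axis [-0.0038  0.003  -1.    ] q6 0.74 w 84.9 F [0.7 0.7 0.1] tip 17.0
level rotvec deg [-0.17 -0.22 -0.  ]
top centre px 485 187
side centre px 466 393
```

View pics/e1.png

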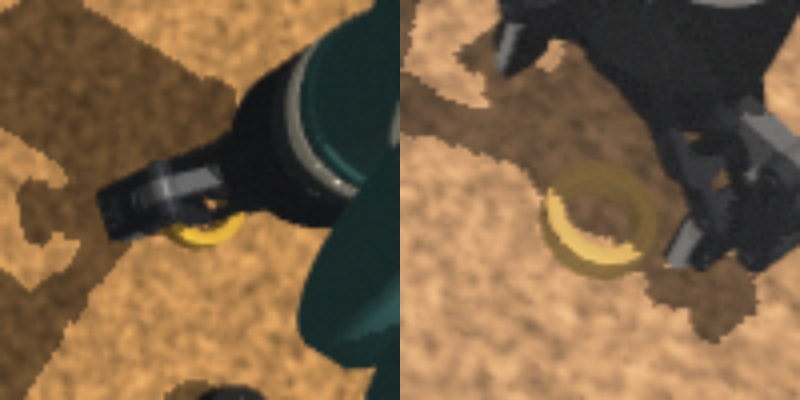

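Emit:
{"fn": "servo_tool", "kwargs": {"deltas": [[0.003,-0.0095,-0.005,-0.2,-0.2,0,0.085],[0,0,-0.008,0,0,0,0.085],[0,0,-0.006,0,0,0,0.085],[0,0,0,0,0,0,0.085],[0,0,0,0,0,0,0.085]]}}

```text
time: 12.85
position: [607.4, -338.6, 36.7]
ee_rot: [0.004, 0.989, 0.146, 0.004]
ft_force: [0.5, 0.4, -0.1]
gripper_width: 84.9
```

```bash
python3 st.py
```

```text
t 12.85 pos [ 607.4 -338.6   36.7] yaw 16.8 tilt axis [ 0.009  -0.0064 -0.9999] q6 0.73 w 84.9 F [ 0.5  0.4 -0.1] tip 17.0
level rotvec deg [0.37 0.52 0.  ]
```

Emit:
{"fn": "servo_tool", "kwargs": {"deltas": [[-0.004,0.004,-0.006,0.3,0.5,0,0.085],[0,0,-0.004,0,0,0,0.085],[0,0,0,0,0,0,0.085],[0,0,0,0,0,0,0.085]]}}

```text
time: 13.18
position: [602.5, -334.1, 25.2]
ee_rot: [-0.0, 0.989, 0.146, -0.001]
ft_force: [-0.0, 0.2, 0.9]
gripper_width: 85.1
```

```bash
python3 st.py
```

```text
t 13.18 pos [ 602.5 -334.1   25.2] yaw 16.8 tilt axis [-0.0015 -0.     -1.    ] q6 0.74 w 85.1 F [-0.   0.2  0.9] tip 17.0
level rotvec deg [ 0.   -0.09  0.  ]
```

Emit:
{"fn": "servo_tool", "kwargs": {"deltas": [[0.0005,0,-0.004,0,0,0,0.085],[0,0,-0.002,0,0,0,0.085],[0,0,0,0,0,0,0.085],[0,0,0,0,0,0,0.035],[0,0,0,0,0,0,0.035],[0,0,0,0,0,0,0.035],[0,0,0,0,0,0,0.035],[0,0,0,0,0,0,0.035],[0,0,0,0,0,0,0.035],[0,0,0,0,0,0,0.035]]}}

```text
time: 14.02
position: [603.6, -334.2, 19.5]
ee_rot: [0.0, 0.989, 0.146, -0.0]
ft_force: [-0.2, 0.6, -1.4]
gripper_width: 41.6
```

```bash
python3 st.py
```

```text
t 14.02 pos [ 603.6 -334.2   19.5] yaw 16.8 tilt axis [-7.e-04 -6.e-04 -1.e+00] q6 0.74 w 41.6 F [-0.2  0.6 -1.4] tip 17.0
level rotvec deg [ 0.03 -0.04  0.  ]
```

Emit:
{"fn": "servo_tool", "kwargs": {"deltas": [[0,0,0,0,0,0,0.035],[0,0,0.008,0,0,0,0.035],[0,0,0.015,0,0,0,0.035],[0,0,0.025,0,0,0,0.035],[0,0,0.025,0,0,0,0.035],[0,0,0.015,0,0,0,0.035],[0,0,0,0,0,0,0.035]]}}

```text
time: 14.6
position: [600.8, -332.5, 112.2]
ee_rot: [-0.002, 0.989, 0.146, -0.003]
ft_force: [0.6, -0.8, -0.2]
gripper_width: 41.7
```

```bash
python3 st.py; python3 snap.py 603 -334 100 e2
```

```text
t 14.6 pos [ 600.8 -332.5  112.2] yaw 16.8 tilt axis [-0.0057  0.0025 -1.    ] q6 0.74 w 41.7 F [ 0.6 -0.8 -0.2] tip 17.0
level rotvec deg [-0.14 -0.33 -0.  ]
top centre px 501 179
side centre px 477 369
```

View pics/e2.png

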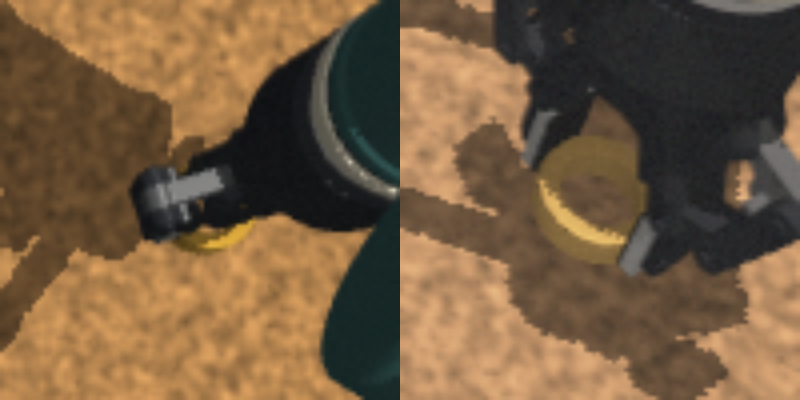

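The ring is held level between the pads. Carrying it to the chamber.

Emit:
{"fn": "servo_tool", "kwargs": {"deltas": [[-0.006,0.012,0,0,0,0,0.035],[-0.012,0.024,0,0,0,0,0.035],[-0.012,0.024,0,0,0,0,0.035],[-0.012,0.024,0,0,0,0,0.035],[-0.012,0.024,0,0,0,0,0.035],[-0.012,0.024,0,0,0,0,0.035],[-0.009,0.018,0,0,0,0,0.035],[-0.005,0.01,0,0,0,0,0.035],[0,0,0,0,0,0,0.035],[0,0,0,0,0,0,0.035]]}}

```text
time: 15.53
position: [501.0, -157.2, 94.2]
ee_rot: [-0.01, 0.989, 0.145, -0.015]
ft_force: [1.4, -0.5, -1.8]
gripper_width: 41.5
```

```bash
python3 st.py
```

```text
t 15.53 pos [ 501.  -157.2   94.2] yaw 16.7 tilt axis [-0.0329  0.0153 -0.9993] q6 0.92 w 41.5 F [ 1.4 -0.5 -1.8] tip 17.0
level rotvec deg [-0.88 -1.88 -0.  ]
```

Emit:
{"fn": "servo_tool", "kwargs": {"deltas": [[0.0125,-0.002,0,-0.9,-1.9,0,0.035],[0,0,0,0,0,0,0.035],[0,0,-0.008,0,0,0,0.035],[0,0,0,0,0,0,0.035],[0,0,0,0,0,0,0.035]]}}

```text
time: 15.95
position: [514.6, -162.1, 84.5]
ee_rot: [0.001, 0.989, 0.145, -0.0]
ft_force: [0.3, 0.4, -1.2]
gripper_width: 41.6
```

```bash
python3 st.py
```

```text
t 15.95 pos [ 514.6 -162.1   84.5] yaw 16.6 tilt axis [-8.0e-04 -1.2e-03 -1.0e+00] q6 0.93 w 41.6 F [ 0.3  0.4 -1.2] tip 17.0
level rotvec deg [ 0.07 -0.05  0.  ]
```

Emit:
{"fn": "servo_tool", "kwargs": {"deltas": [[-0.001,0.003,-0.004,0,0,0,0.035],[0,0,-0.004,0,0,0,0.035],[0,0,-0.003,0,0,0,0.035],[0,0,0,0,0,0,0.035],[0,0,0,0,0,0,0.035]]}}

```text
time: 16.37
position: [512.9, -159.9, 71.4]
ee_rot: [-0.0, 0.99, 0.144, -0.002]
ft_force: [0.1, 0.1, -0.7]
gripper_width: 41.7
```

```bash
python3 st.py;  python3 snap.py 514 -158 60 f1
```

```text
t 16.37 pos [ 512.9 -159.9   71.4] yaw 16.5 tilt axis [-3.4e-03 -4.0e-04 -1.0e+00] q6 0.94 w 41.7 F [ 0.1  0.1 -0.7] tip 17.0
level rotvec deg [ 0.02 -0.2   0.  ]
top centre px 403 226
side centre px 375 302
```

View pics/f1.png

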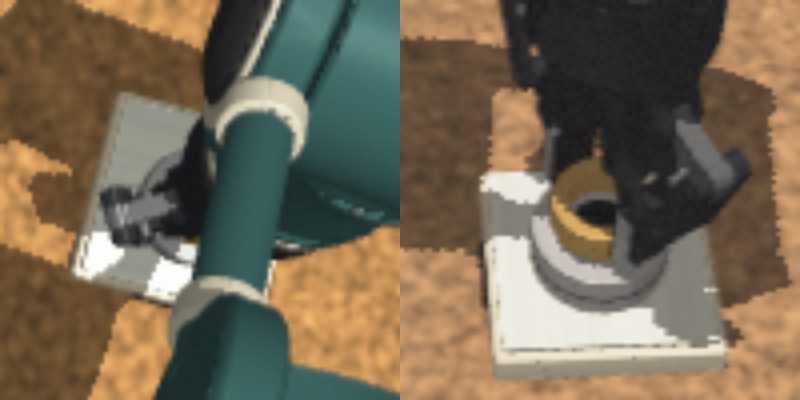

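Emit:
{"fn": "servo_tool", "kwargs": {"deltas": [[0.0005,0.001,-0.002,0,-0.2,0,0.035],[0,0,-0.002,0,0,0,0.035],[0,0,0,0,0,0,0.035],[0,0,0,0,0,0,0.035]]}}

```text
time: 16.8
position: [514.0, -158.8, 67.8]
ee_rot: [0.001, 0.99, 0.144, 0.001]
ft_force: [0.2, 0.5, -2.5]
gripper_width: 41.7
```

```bash
python3 st.py
```

```text
t 16.8 pos [ 514.  -158.8   67.8] yaw 16.5 tilt axis [ 2.e-03 -9.e-04 -1.e+00] q6 0.94 w 41.7 F [ 0.2  0.5 -2.5] tip 17.0
level rotvec deg [0.05 0.11 0.  ]
```

Emit:
{"fn": "servo_tool", "kwargs": {"deltas": [[-0.0005,0,-0.002,0,0,0,0.035],[0,0,0,0,0,0,0.035],[0,0,0,0,0,0,0.035]]}}

```text
time: 17.05
position: [513.6, -158.8, 65.9]
ee_rot: [0.001, 0.99, 0.144, 0.001]
ft_force: [0.5, -0.1, -0.6]
gripper_width: 41.4
```

```bash
python3 st.py
```

```text
t 17.05 pos [ 513.6 -158.8   65.9] yaw 16.6 tilt axis [ 0.0024 -0.0011 -1.    ] q6 0.94 w 41.4 F [ 0.5 -0.1 -0.6] tip 17.0
level rotvec deg [0.06 0.14 0.  ]
```

Near contact (65.5). I'll go 0.5 mm more, then release and lift.

Emit:
{"fn": "servo_tool", "kwargs": {"deltas": [[0,0,-0.0005,0,0,0,0.035],[0,0,0,0,0,0,0.035],[0,0,0,0,0,0,0.06],[0,0,0,0,0,0,0.06],[0,0,0,0,0,0,0.06],[0,0,0,0,0,0,0.06],[0,0,0,0,0,0,0.06]]}}

```text
time: 17.63
position: [514.6, -159.2, 66.4]
ee_rot: [0.001, 0.99, 0.144, 0.002]
ft_force: [-1.1, -0.5, 0.6]
gripper_width: 60.2
```

Emit:
{"fn": "servo_tool", "kwargs": {"deltas": [[0,0,0.01,0,0,0,0.06],[0,0,0.02,0,0,0,0.06],[0,0,0.03,0,0,0,0.06],[0,0.01,0.03,0,0,0,0.06],[0,0.03,0.02,0,0,0,0.06],[-0.005,0.035,0,0,0,0,0.06],[-0.01,0.035,0,0,0,0,0.06],[-0.01,0.035,0,0,0,0,0.06],[-0.01,0.035,0,0,0,0,0.06],[-0.01,0.035,0,0,0,0,0.06]]}}

```text
time: 18.47
position: [471.0, 57.4, 191.4]
ee_rot: [0.002, 0.99, 0.138, 0.008]
ft_force: [0.7, 1.1, -0.3]
gripper_width: 59.6
```

```bash
python3 st.py; python3 meas.py 514 -158 56 75 60;python3 meas.py 514 -158 40 54 45;python3 snap.py 514 -158 60 f2
```

```text
t 18.47 pos [471.   57.4 191.4] yaw 15.8 tilt axis [ 0.0168 -0.0025 -0.9999] q6 1.37 w 59.6 F [ 0.7  1.1 -0.3] tip 17.0
level rotvec deg [0.15 0.96 0.  ]
top 252 mean [ 514.1 -159.    62.6] circ [ 514.2 -159.6] 22.5 rect [ 514.2 -158.8] [43.5 41.5] 3.5
side 311 mean [ 512.3 -160.5   60.6] circ [ 513.1 -159.6] 22.4 rect [ 513.2 -159.9] [42.7 42.9] 41.0
top 450 mean [ 513.4 -157.3   47.2] circ [ 514.4 -159.3] 29.9 rect [ 514.6 -159.1] [58.6 58.3] 28.3
side 508 mean [ 509.9 -166.    46.1] circ [ 512.8 -159.2] 30.3 rect [ 510.9 -163. ] [51.8 57.9] 64.9
top centre px 403 226
side centre px 375 302
```

View pics/f2.png

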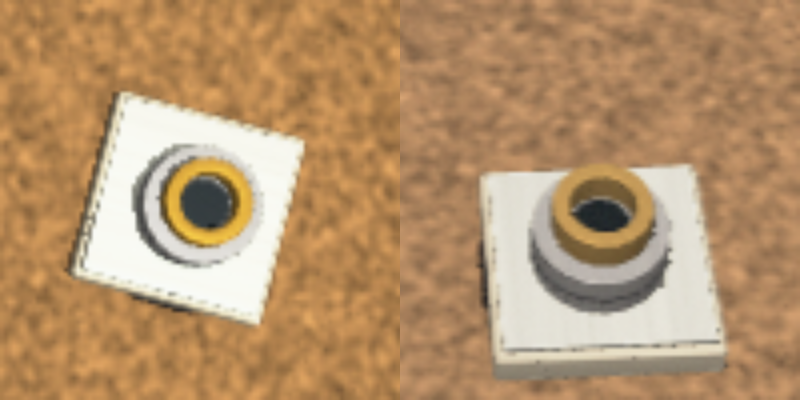

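The ring is centred within 1 mm of the chamber, with the window visible through it. Now the long objective.

Emit:
{"fn": "servo_tool", "kwargs": {"deltas": [[-0.009,0.024,0,0,0.5,0,0.07],[-0.009,0.024,0,0,0.5,0,0.07],[-0.009,0.024,0,0,0,0,0.07],[-0.009,0.024,0,0,0,0,0.07],[-0.009,0.024,0,0,0,0,0.07],[-0.009,0.024,-0.005,0,0,0,0.07],[-0.009,0.024,-0.01,0,0,0,0.07],[-0.009,0.02,-0.02,0,0,0,0.07],[-0.005,0.012,-0.02,0,0,0,0.07],[0,0,0,0,0,0,0.07]]}}

```text
time: 19.6
position: [402.3, 249.3, 136.9]
ee_rot: [0.002, 0.993, 0.122, 0.002]
ft_force: [-0.7, -1.2, 0.1]
gripper_width: 69.9
```

Emit:
{"fn": "servo_tool", "kwargs": {"deltas": [[0,0,0,0,0,0,0.07],[0,0,0,0,0,0,0.07]]}}

```text
time: 19.77
position: [403.2, 247.4, 136.5]
ee_rot: [0.003, 0.993, 0.121, 0.001]
ft_force: [-0.2, -0.5, 0.8]
gripper_width: 69.8
```

```bash
python3 st.py
```

```text
t 19.77 pos [403.2 247.4 136.5] yaw 13.9 tilt axis [ 0.002  -0.0064 -1.    ] q6 1.83 w 69.8 F [-0.2 -0.5  0.8] tip 17.0
level rotvec deg [0.37 0.12 0.  ]
```

Emit:
{"fn": "servo_tool", "kwargs": {"deltas": [[-0.009,0.025,0,0.4,0.1,0,0.07],[-0.009,0.023,0,0,0,0,0.07],[0,0,0,0,0,0,0.07],[0,0,0,0,0,0,0.07]]}}

```text
time: 20.1
position: [390.8, 292.7, 140.4]
ee_rot: [-0.001, 0.993, 0.116, 0.003]
ft_force: [0.7, 0.3, -0.6]
gripper_width: 70.1
```

```bash
python3 st.py
```

```text
t 20.1 pos [390.8 292.7 140.4] yaw 13.3 tilt axis [ 0.0055  0.0018 -1.    ] q6 1.93 w 70.1 F [ 0.7  0.3 -0.6] tip 17.0
level rotvec deg [-0.1   0.31  0.  ]
```

Emit:
{"fn": "servo_tool", "kwargs": {"deltas": [[-0.0055,0.0035,-0.01,-0.1,0.3,0,0.07],[0,0,-0.02,0,0,0,0.07],[0,0,-0.015,0,0,0,0.07],[0,0,0,0,0,0,0.07],[0,0,0,0,0,0,0.07]]}}

```text
time: 20.52
position: [389.3, 293.2, 96.4]
ee_rot: [-0.001, 0.994, 0.113, 0.003]
ft_force: [0.3, -0.3, 0.0]
gripper_width: 69.9
```

```bash
python3 st.py;python3 snap.py 385 296 50 g1
```

```text
t 20.52 pos [389.3 293.2  96.4] yaw 13.0 tilt axis [ 0.0055  0.0022 -1.    ] q6 1.94 w 69.9 F [ 0.3 -0.3  0. ] tip 17.0
level rotvec deg [-0.13  0.32  0.  ]
top centre px 170 285
side centre px 254 160
```

View pics/g1.png

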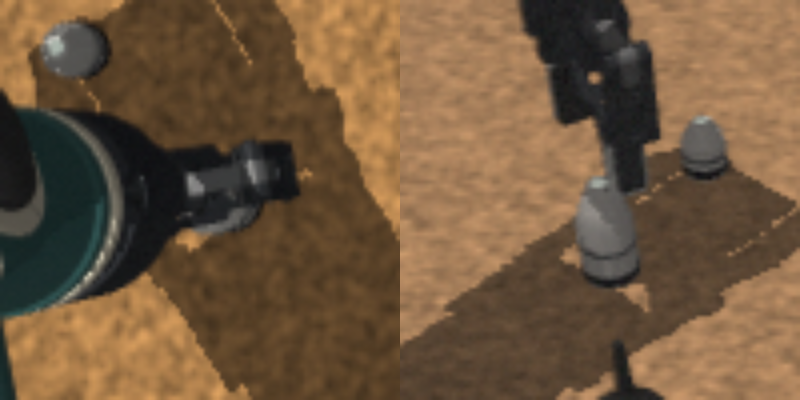

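Emit:
{"fn": "servo_tool", "kwargs": {"deltas": [[-0.004,0.003,0,-0.1,0.3,0,0.07],[-0.001,0.001,-0.01,0,0,0,0.07],[0,0,-0.015,0,0,0,0.07],[0,0,0,0,0,0,0.07],[0,0,0,0,0,0,0.07]]}}

```text
time: 21.03
position: [386.5, 299.4, 74.0]
ee_rot: [-0.002, 0.994, 0.113, 0.003]
ft_force: [0.5, -0.8, -0.0]
gripper_width: 69.9
```

```bash
python3 st.py;python3 snap.py 385 296 50 g2
```

```text
t 21.03 pos [386.5 299.4  74. ] yaw 12.9 tilt axis [ 0.0061  0.0049 -1.    ] q6 1.95 w 69.9 F [ 0.5 -0.8 -0. ] tip 17.0
level rotvec deg [-0.28  0.35  0.  ]
top centre px 170 285
side centre px 254 160
```

View pics/g2.png

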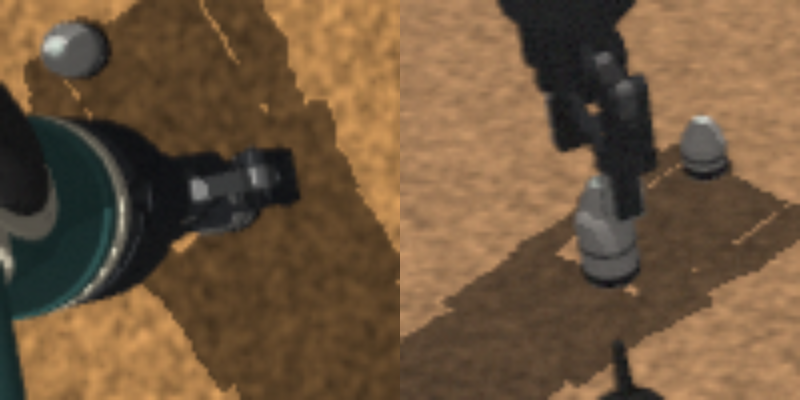

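Emit:
{"fn": "servo_tool", "kwargs": {"deltas": [[-0.0015,-0.003,-0.005,-0.3,0.3,0,0.07],[-0.001,-0.001,-0.015,0,0,0,0.07],[0,0,-0.01,0,0,0,0.07],[0,0,0,0,0,0,0.07],[0,0,0,0,0,0,0.07]]}}

```text
time: 21.55
position: [385.3, 296.1, 45.1]
ee_rot: [-0.0, 0.994, 0.113, 0.002]
ft_force: [0.4, 0.8, -0.3]
gripper_width: 70.0
```

```bash
python3 st.py
```

```text
t 21.55 pos [385.3 296.1  45.1] yaw 13.0 tilt axis [ 0.0039  0.0013 -1.    ] q6 1.95 w 70.0 F [ 0.4  0.8 -0.3] tip 17.0
level rotvec deg [-0.08  0.22  0.  ]
```

Emit:
{"fn": "servo_tool", "kwargs": {"deltas": [[-0.001,0,-0.01,0,0.3,0,0.07],[-0.001,0,-0.008,0,0,0,0.07],[0,0,0,0,0,0,0.07],[0,0,0,0,0,0,0.07]]}}

```text
time: 21.88
position: [383.8, 296.5, 26.2]
ee_rot: [-0.001, 0.994, 0.113, -0.0]
ft_force: [0.1, 0.0, -0.2]
gripper_width: 69.9
```

```bash
python3 st.py
```

```text
t 21.88 pos [383.8 296.5  26.2] yaw 13.0 tilt axis [-9.e-04  2.e-03 -1.e+00] q6 1.95 w 69.9 F [ 0.1  0.  -0.2] tip 17.0
level rotvec deg [-0.11 -0.05 -0.  ]
```

Emit:
{"fn": "servo_tool", "kwargs": {"deltas": [[0.0015,0,0,0,0,0,0.07],[0,0,0,0,0,0,0.07],[0,0,0,0,0,0,0.025],[0,0,0,0,0,0,0.025],[0,0,0,0,0,0,0.025],[0,0,0,0,0,0,0.025],[0,0,0,0,0,0,0.025],[0,0,0,0,0,0,0.025],[0,0,0,0,0,0,0.025],[0,0,0,0,0,0,0.025]]}}

```text
time: 22.72
position: [386.2, 297.2, 27.1]
ee_rot: [-0.002, 0.994, 0.113, 0.001]
ft_force: [0.2, -0.4, -1.1]
gripper_width: 32.3
```

```bash
python3 st.py
```

```text
t 22.72 pos [386.2 297.2  27.1] yaw 13.0 tilt axis [ 7.0e-04  3.5e-03 -1.0e+00] q6 1.95 w 32.3 F [ 0.2 -0.4 -1.1] tip 17.0
level rotvec deg [-0.2   0.04  0.  ]
```

Emit:
{"fn": "servo_tool", "kwargs": {"deltas": [[0,0,0,0,0,0,0.025],[0,0,0.008,0,0,0,0.025],[0,0,0.015,0,0,0,0.025],[0,0,0.025,0,0,0,0.025],[0,0,0.03,0,0,0,0.025],[0,0,0.03,0,0,0,0.025],[0,0,0.02,0,0,0,0.025],[0,0,0,0,0,0,0.025]]}}

```text
time: 23.38
position: [380.4, 293.0, 158.1]
ee_rot: [0.002, 0.994, 0.113, -0.005]
ft_force: [1.2, 1.0, -1.6]
gripper_width: 32.4
```

```bash
python3 st.py;python3 snap.py 385 296 120 g3
```

```text
t 23.38 pos [380.4 293.  158.1] yaw 13.0 tilt axis [-0.0099 -0.0043 -0.9999] q6 1.95 w 32.4 F [ 1.2  1.  -1.6] tip 17.0
level rotvec deg [ 0.25 -0.57  0.  ]
top centre px 157 286
side centre px 250 135
```

View pics/g3.png

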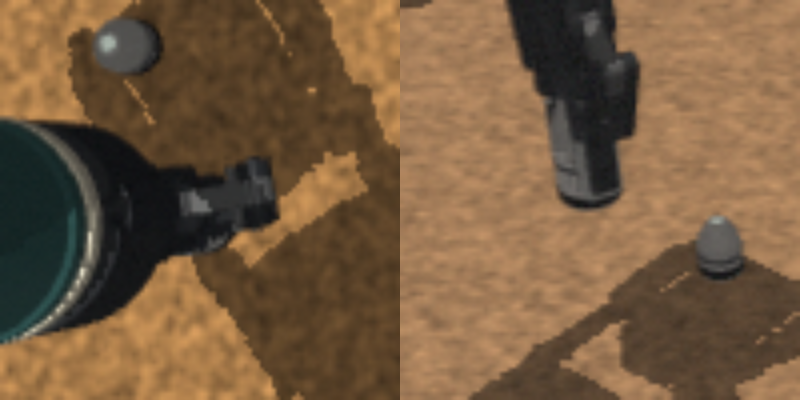

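The objective is held upright, well clear. Carrying it to the midpoint and turning the jaws along the row.

Emit:
{"fn": "servo_tool", "kwargs": {"deltas": [[0.005,-0.012,0,0,-0.5,-2,0.025],[0.011,-0.025,0,0,0,-3,0.025],[0.012,-0.026,0,0,0,-3,0.025],[0.012,-0.026,0,0,0,-3,0.025],[0.012,-0.026,0,0,0,-3,0.025],[0.012,-0.026,0,0,0,-3,0.025],[0.012,-0.026,0,0,0,-3,0.025],[0.012,-0.026,0,0,0,-3,0.025],[0.012,-0.026,0,0,0,-3,0.025],[0.012,-0.026,0,0,0,-1,0.025]]}}

```text
time: 24.32
position: [476.1, 30.5, 131.2]
ee_rot: [0.007, 0.991, -0.134, -0.021]
ft_force: [0.2, 0.5, -1.6]
gripper_width: 32.1
```

```bash
python3 st.py
```

```text
t 24.32 pos [476.1  30.5 131.2] yaw -15.5 tilt axis [-0.0443 -0.0088 -0.999 ] q6 1.86 w 32.1 F [ 0.2  0.5 -1.6] tip 17.0
level rotvec deg [ 0.5  -2.54  0.  ]
```

Emit:
{"fn": "servo_tool", "kwargs": {"deltas": [[0.012,-0.013,0.003,0.5,-2,0.5,0.025],[0.014,-0.014,0.003,0,-1,0,0.025],[0.014,-0.015,0.002,0,0,0,0.025],[0.012,-0.013,0,0,0,0,0.025],[0.008,-0.009,0,0,0,0,0.025],[0,0,0,0,0,0,0.025],[0,0,0,0,0,0,0.025]]}}

```text
time: 24.9
position: [526.3, -47.0, 121.4]
ee_rot: [0.002, 0.99, -0.139, -0.01]
ft_force: [0.1, 0.9, -2.2]
gripper_width: 32.2
```

```bash
python3 st.py
```

```text
t 24.9 pos [526.3 -47.  121.4] yaw -15.9 tilt axis [-0.0195 -0.002  -0.9998] q6 1.72 w 32.2 F [ 0.1  0.9 -2.2] tip 17.0
level rotvec deg [ 0.12 -1.12  0.  ]
```

Emit:
{"fn": "servo_tool", "kwargs": {"deltas": [[0.0135,-0.004,0,0,-1.1,2,0.025],[0,0,0,0,0,0,0.025],[0,0,-0.01,0,0,0,0.025],[0,0,-0.02,0,0,0,0.025],[0,0,-0.015,0,0,0,0.025],[0,0,-0.005,0,0,0,0.025],[0,0,0,0,0,0,0.025],[0,0,0,0,0,0,0.025]]}}

```text
time: 25.57
position: [530.2, -46.0, 62.8]
ee_rot: [0.001, 0.993, -0.122, -0.008]
ft_force: [-0.5, -0.3, -1.7]
gripper_width: 32.1
```

```bash
python3 st.py;python3 snap.py 540 -51 30 k1
```

```text
t 25.57 pos [530.2 -46.   62.8] yaw -14.0 tilt axis [-1.500e-02  6.000e-04 -9.999e-01] q6 1.68 w 32.1 F [-0.5 -0.3 -1.7] tip 17.0
level rotvec deg [-0.04 -0.86 -0.  ]
top centre px 348 213
side centre px 368 264
```

View pics/k1.png

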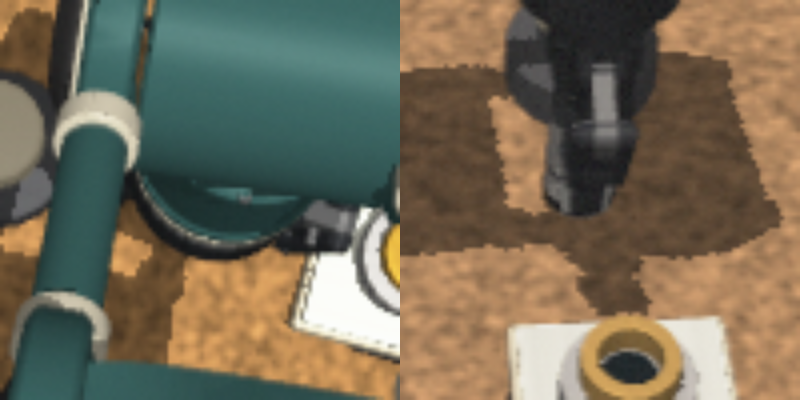

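Emit:
{"fn": "servo_tool", "kwargs": {"deltas": [[0.0095,-0.005,0,0,-0.9,0,0.025],[0,0,-0.005,0,0,0,0.025],[0,0,-0.012,0,0,0,0.025],[0,0,-0.008,0,0,0,0.025],[0,0,0,0,0,0,0.025],[0,0,0,0,0,0,0.025]]}}

```text
time: 26.17
position: [546.4, -52.7, 42.0]
ee_rot: [-0.0, 0.993, -0.122, 0.007]
ft_force: [0.5, -0.2, -1.2]
gripper_width: 32.3
```

```bash
python3 st.py
```

```text
t 26.17 pos [546.4 -52.7  42. ] yaw -14.0 tilt axis [ 0.0145 -0.0011 -0.9999] q6 1.67 w 32.3 F [ 0.5 -0.2 -1.2] tip 17.0
level rotvec deg [0.07 0.83 0.  ]
```

Emit:
{"fn": "servo_tool", "kwargs": {"deltas": [[-0.006,0.0015,-0.003,0,0.8,0,0.025],[0,0,-0.005,0,0,0,0.025],[0,0,0,0,0,0,0.025],[0,0,0,0,0,0,0.025],[0,0,0,0,0,0,0.025]]}}

```text
time: 26.58
position: [540.3, -51.2, 34.1]
ee_rot: [0.001, 0.993, -0.122, -0.0]
ft_force: [0.4, 0.6, -2.3]
gripper_width: 32.3
```

```bash
python3 st.py
```

```text
t 26.58 pos [540.3 -51.2  34.1] yaw -14.0 tilt axis [-2.0e-04 -1.2e-03 -1.0e+00] q6 1.68 w 32.3 F [ 0.4  0.6 -2.3] tip 17.0
level rotvec deg [ 0.07 -0.01  0.  ]
```

Emit:
{"fn": "servo_tool", "kwargs": {"deltas": [[0,0,-0.003,0,0,0,0.025],[0,0,-0.002,0,0,0,0.025],[0,0,0,0,0,0,0.025],[0,0,0,0,0,0,0.025]]}}

```text
time: 26.92
position: [540.7, -51.2, 29.1]
ee_rot: [0.001, 0.993, -0.122, 0.001]
ft_force: [-0.3, -0.3, -3.2]
gripper_width: 32.0
```

```bash
python3 st.py;python3 snap.py 540 -51 30 k2
```

```text
t 26.92 pos [540.7 -51.2  29.1] yaw -14.0 tilt axis [ 0.001  -0.0014 -1.    ] q6 1.68 w 32.0 F [-0.3 -0.3 -3.2] tip 17.0
level rotvec deg [0.08 0.06 0.  ]
top centre px 348 213
side centre px 368 264
```

View pics/k2.png

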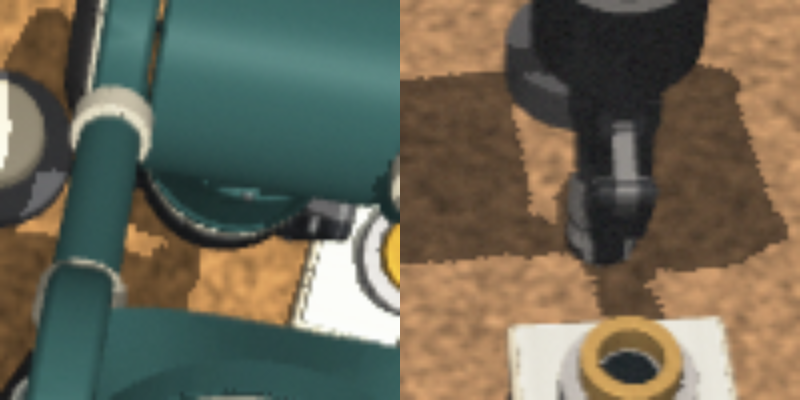

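Emit:
{"fn": "servo_tool", "kwargs": {"deltas": [[0,0,-0.0015,0,0,0,0.025],[0,0,0,0,0,0,0.025],[0,0,0,0,0,0,0.025]]}}

```text
time: 27.27
position: [541.0, -51.2, 27.7]
ee_rot: [0.001, 0.993, -0.122, 0.001]
ft_force: [-0.2, -0.2, -1.9]
gripper_width: 32.9
```

```bash
python3 st.py
```

```text
t 27.27 pos [541.  -51.2  27.7] yaw -14.0 tilt axis [ 0.0015 -0.0014 -1.    ] q6 1.68 w 32.9 F [-0.2 -0.2 -1.9] tip 17.0
level rotvec deg [0.08 0.09 0.  ]
```

Emit:
{"fn": "servo_tool", "kwargs": {"deltas": [[0,0,-0.0005,0,0,0,0.025],[0,0,0,0,0,0,0.025],[0,0,0,0,0,0,0.055],[0,0,0,0,0,0,0.055],[0,0,0,0,0,0,0.055],[0,0,0,0,0,0,0.055],[0,0,0,0,0,0,0.055]]}}

```text
time: 27.85
position: [542.9, -51.5, 28.9]
ee_rot: [0.001, 0.993, -0.122, 0.003]
ft_force: [0.3, -0.2, 0.1]
gripper_width: 54.6
```

Emit:
{"fn": "servo_tool", "kwargs": {"deltas": [[0,0,0.008,0,0,0,0.055],[0,0,0.015,0,0,0,0.055],[0,0,0.025,0,0,0,0.055],[0,0,0.035,0,0,0,0.055],[0,0,0.035,0,0,0,0.055],[0,0,0.03,0,0,0,0.055],[-0.01,0.01,0,0,0,-3,0.055],[-0.015,0.012,0,0,0,-5,0.06],[-0.015,0.012,0,0,0,-5,0.07],[-0.015,0.012,0,0,0,-5,0.07]]}}

```text
time: 28.68
position: [488.1, -6.1, 191.5]
ee_rot: [-0.0, 0.959, -0.283, 0.006]
ft_force: [-0.3, -0.0, -0.2]
gripper_width: 70.5
```

```bash
python3 st.py
```

```text
t 28.68 pos [488.1  -6.1 191.5] yaw -32.9 tilt axis [ 0.0122 -0.0035 -0.9999] q6 2.08 w 70.5 F [-0.3 -0.  -0.2] tip 17.0
level rotvec deg [0.2 0.7 0. ]
```

Emit:
{"fn": "servo_tool", "kwargs": {"deltas": [[-0.013,0.008,-0.02,0.2,0.7,0,0.07],[-0.02,0.013,-0.025,0,0,0,0.07],[-0.015,0.01,-0.025,0,0,0,0.07],[0,0,-0.01,0,0,0,0.07],[0,0,0,0,0,0,0.07],[0,0,0,0,0,0,0.07]]}}

```text
time: 29.18
position: [438.9, 27.6, 116.5]
ee_rot: [-0.002, 0.959, -0.284, 0.006]
ft_force: [-0.1, -0.8, -0.0]
gripper_width: 70.0
```

```bash
python3 st.py;python3 snap.py 540 -51 60 l1;python3 meas.py 540 -51 56 78 30;python3 snap.py 435 28 30 l2; python3 meas.py 435 28.5 25 45 35
```

```text
t 29.18 pos [438.9  27.6 116.5] yaw -33.0 tilt axis [ 0.0118 -0.     -0.9999] q6 2.15 w 70.0 F [-0.1 -0.8 -0. ] tip 17.0
level rotvec deg [0.   0.68 0.  ]
top centre px 349 211
side centre px 369 253
top 96 mean [541.3 -51.7  62.6] circ [542.1 -52.2] 11.1 rect [541.6 -52. ] [18.7 19.8] 0.4
side 86 mean [539.  -54.4  61.2] circ [539.  -53.6] 9.7 rect [539.6 -52.7] [17.3 17.8] 32.9
top centre px 307 263
side centre px 304 246
top 0
side 349 mean [434.   26.4  31.1] circ [434.5  27.5] 26.6 rect [434.9  28.8] [41.7 40.6] 56.1
```

View pics/l1.png

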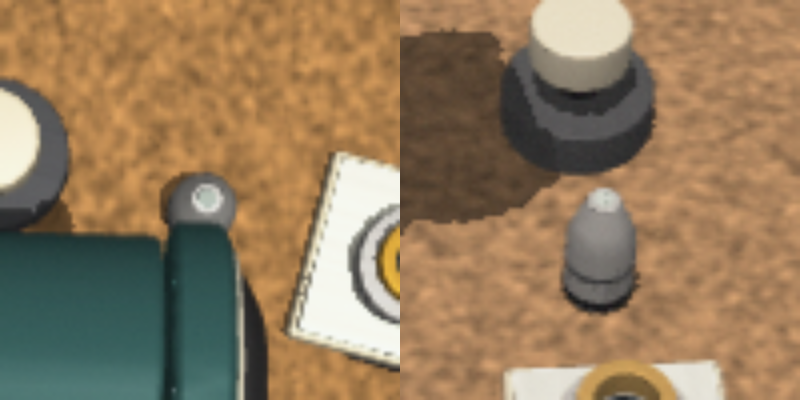

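View pics/l2.png

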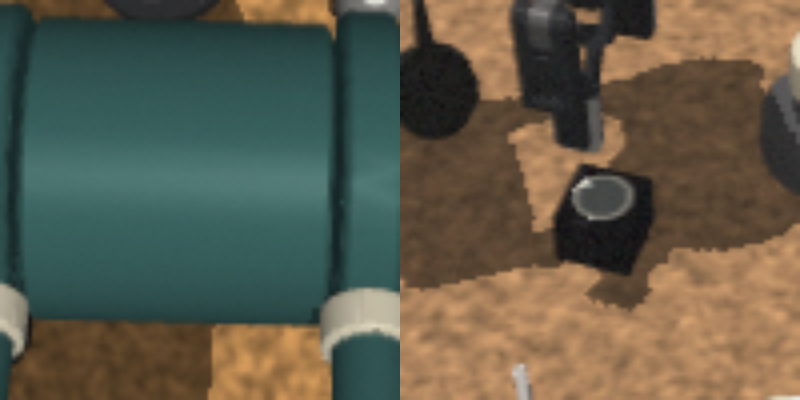

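The objective stands upright at about (540.5,−52.5), and the cube is unmoved. Descending on the cube.

Emit:
{"fn": "servo_tool", "kwargs": {"deltas": [[-0.004,0.001,-0.005,0,0.7,0,0.07],[0,0,-0.02,0,0,0,0.07],[0,0,-0.02,0,0,0,0.07],[0,0,-0.005,0,0,0,0.07],[0,0,0,0,0,0,0.07],[0,0,0,0,0,0,0.07]]}}

```text
time: 30.08
position: [437.1, 28.2, 66.8]
ee_rot: [-0.0, 0.959, -0.285, 0.001]
ft_force: [0.7, 0.5, -0.5]
gripper_width: 70.0
```

```bash
python3 st.py;python3 snap.py 435 28 30 m1
```

```text
t 30.08 pos [437.1  28.2  66.8] yaw -33.1 tilt axis [ 2.3e-03  1.0e-04 -1.0e+00] q6 2.16 w 70.0 F [ 0.7  0.5 -0.5] tip 17.0
level rotvec deg [-0.01  0.13  0.  ]
top centre px 307 263
side centre px 304 246
```

View pics/m1.png

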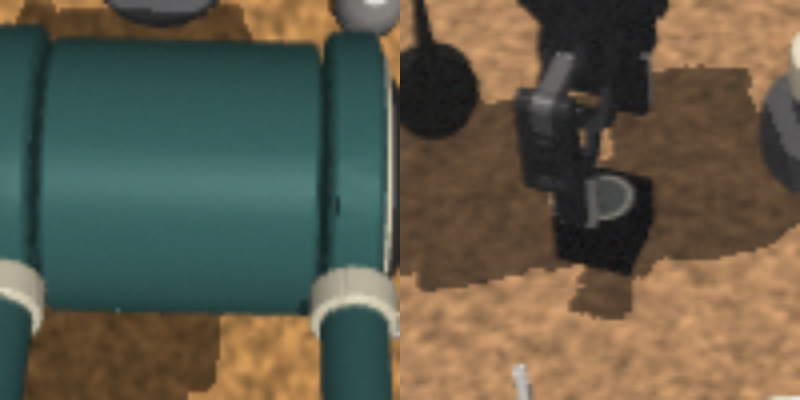

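Emit:
{"fn": "servo_tool", "kwargs": {"deltas": [[-0.002,0,-0.005,0,0.1,0,0.07],[-0.001,0,-0.01,0,0,0,0.07],[-0.001,0,-0.01,0,0,0,0.07],[0,0,0,0,0,0,0.07],[0,0,0,0,0,0,0.07]]}}

```text
time: 30.6
position: [435.7, 28.3, 42.8]
ee_rot: [-0.001, 0.959, -0.285, 0.004]
ft_force: [-0.4, 0.2, 1.5]
gripper_width: 70.0
```

```bash
python3 st.py
```

```text
t 30.6 pos [435.7  28.3  42.8] yaw -33.1 tilt axis [ 8.e-03  2.e-04 -1.e+00] q6 2.16 w 70.0 F [-0.4  0.2  1.5] tip 17.0
level rotvec deg [-0.01  0.46  0.  ]
```

Emit:
{"fn": "servo_tool", "kwargs": {"deltas": [[-0.001,0,-0.008,0,0.5,0,0.07],[-0.001,0,-0.008,0,0,0,0.07],[0,0,-0.002,0,0,0,0.07],[0,0,0,0,0,0,0.07],[0,0,0,0,0,0,0.07]]}}

```text
time: 31.02
position: [433.0, 28.3, 22.2]
ee_rot: [0.0, 0.959, -0.285, -0.002]
ft_force: [-0.1, -0.3, 0.4]
gripper_width: 70.0
```

```bash
python3 st.py
```

```text
t 31.02 pos [433.   28.3  22.2] yaw -33.1 tilt axis [-3.3e-03  2.0e-04 -1.0e+00] q6 2.16 w 70.0 F [-0.1 -0.3  0.4] tip 17.0
level rotvec deg [-0.01 -0.19 -0.  ]
```

Emit:
{"fn": "servo_tool", "kwargs": {"deltas": [[0.002,0,0,0,-0.2,0,0.07],[0,0,0,0,0,0,0.07],[0,0,0,0,0,0,0.03],[0,0,0,0,0,0,0.03],[0,0,0,0,0,0,0.03],[0,0,0,0,0,0,0.03],[0,0,0,0,0,0,0.03],[0,0,0,0,0,0,0.03],[0,0,0,0,0,0,0.03]]}}

```text
time: 31.77
position: [436.7, 28.3, 23.6]
ee_rot: [-0.001, 0.959, -0.285, 0.002]
ft_force: [0.9, -0.4, -0.8]
gripper_width: 39.0
```

```bash
python3 st.py
```

```text
t 31.77 pos [436.7  28.3  23.6] yaw -33.1 tilt axis [ 3.6e-03  2.0e-04 -1.0e+00] q6 2.16 w 39.0 F [ 0.9 -0.4 -0.8] tip 17.0
level rotvec deg [-0.01  0.21  0.  ]
```

Emit:
{"fn": "servo_tool", "kwargs": {"deltas": [[0,0,0,0,0,0,0.03],[0,0,0.008,0,0,0,0.03],[0,0,0.015,0,0,0,0.03],[0,0,0.03,0,0,0,0.03],[0,0,0.035,0,0,0,0.03],[0,0,0.035,0,0,0,0.03],[0,0,0.02,0,0,0,0.03],[0,0,0,0,0,0,0.03]]}}

```text
time: 32.43
position: [430.5, 28.2, 172.2]
ee_rot: [0.001, 0.959, -0.285, -0.003]
ft_force: [2.2, -0.2, -0.1]
gripper_width: 39.0
```

```bash
python3 st.py;python3 snap.py 435 28 140 m2
```

```text
t 32.43 pos [430.5  28.2 172.2] yaw -33.1 tilt axis [-6.3e-03  2.0e-04 -1.0e+00] q6 2.16 w 39.0 F [ 2.2 -0.2 -0.1] tip 17.0
level rotvec deg [-0.01 -0.36 -0.  ]
top centre px 306 262
side centre px 301 205
```

View pics/m2.png

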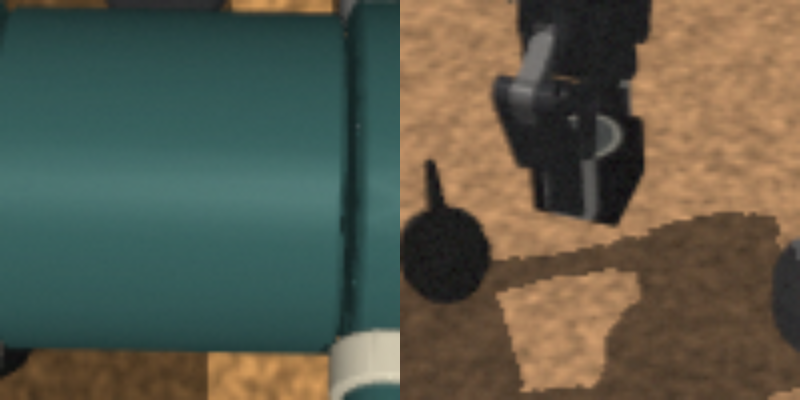

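The cube is held square and upright. Carrying it over behind the objective at about z 170, turning +19.4°.

Emit:
{"fn": "servo_tool", "kwargs": {"deltas": [[0.009,-0.005,0.002,0,0,1,0.03],[0.018,-0.01,0.002,0,0,2,0.03],[0.019,-0.01,0.002,0,0,2,0.03],[0.019,-0.01,0.002,0,0,2,0.03],[0.019,-0.01,0.002,0,0,2,0.03],[0.019,-0.01,0.002,0,0,2,0.03],[0.019,-0.01,0.002,0,0,2,0.03],[0.019,-0.01,0.002,0,0,2,0.03],[0.018,-0.01,0,0,0,2,0.03],[0.01,-0.005,0,0,0,1,0.03]]}}

```text
time: 33.37
position: [586.0, -63.6, 160.7]
ee_rot: [0.006, 0.992, -0.123, -0.026]
ft_force: [0.2, 0.1, -0.5]
gripper_width: 39.2
```

Emit:
{"fn": "servo_tool", "kwargs": {"deltas": [[0,0,0,0,0,0,0.03],[0,0,0,0,0,0,0.03]]}}

```text
time: 33.53
position: [585.1, -64.2, 156.4]
ee_rot: [0.006, 0.992, -0.124, -0.029]
ft_force: [0.1, 0.3, -0.5]
gripper_width: 39.4
```

```bash
python3 st.py
```

```text
t 33.53 pos [585.1 -64.2 156.4] yaw -14.2 tilt axis [-0.0589 -0.004  -0.9983] q6 1.68 w 39.4 F [ 0.1  0.3 -0.5] tip 17.0
level rotvec deg [ 0.23 -3.37  0.  ]
```

Emit:
{"fn": "servo_tool", "kwargs": {"deltas": [[0.015,-0.003,0,0.2,-2,0.5,0.03],[0.014,-0.003,0,0,-1.4,0,0.03],[0.002,0,0,0,0,0,0.03],[0,0,-0.01,0,0,0,0.03],[0,0,-0.015,0,0,0,0.03],[0,0,-0.01,0,0,0,0.03],[0,0,0,0,0,0,0.03],[0,0,0,0,0,0,0.03]]}}

```text
time: 34.2
position: [608.9, -66.5, 114.4]
ee_rot: [-0.0, 0.993, -0.12, -0.005]
ft_force: [1.1, -0.6, 0.1]
gripper_width: 39.3
```

```bash
python3 st.py
```

```text
t 34.2 pos [608.9 -66.5 114.4] yaw -13.8 tilt axis [-0.0103  0.0019 -0.9999] q6 1.66 w 39.3 F [ 1.1 -0.6  0.1] tip 17.0
level rotvec deg [-0.11 -0.59 -0.  ]
```

Emit:
{"fn": "servo_tool", "kwargs": {"deltas": [[0.0065,-0.0035,-0.005,0,-0.6,0,0.03],[0,0,-0.012,0,0,0,0.03],[0,0,-0.015,0,0,0,0.03],[0,0,-0.01,0,0,0,0.03],[0,0,0,0,0,0,0.03],[0,0,0,0,0,0,0.03]]}}

```text
time: 34.7
position: [616.8, -70.4, 70.3]
ee_rot: [-0.001, 0.993, -0.12, 0.002]
ft_force: [0.1, -0.2, 0.3]
gripper_width: 39.3
```

```bash
python3 st.py;python3 snap.py 600 -65 40 n1
```

```text
t 34.7 pos [616.8 -70.4  70.3] yaw -13.8 tilt axis [ 0.0035  0.0015 -1.    ] q6 1.66 w 39.3 F [ 0.1 -0.2  0.3] tip 17.0
level rotvec deg [-0.09  0.2   0.  ]
top centre px 356 183
side centre px 401 259
```

View pics/n1.png

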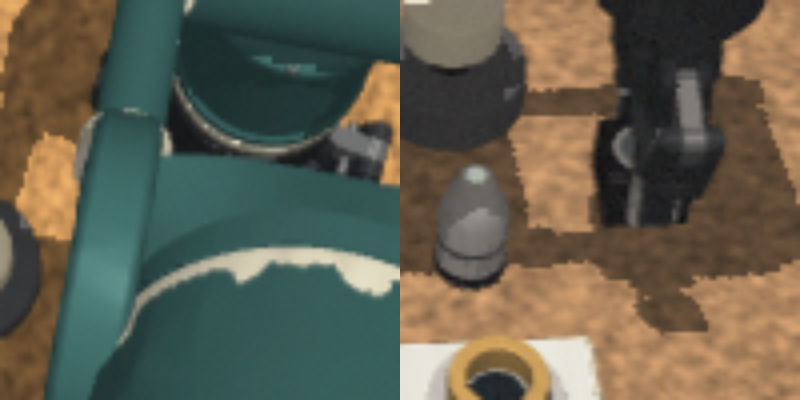

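Emit:
{"fn": "servo_tool", "kwargs": {"deltas": [[-0.001,0,-0.006,0,0.2,0,0.03],[0,0,-0.01,0,0,0,0.03],[0,0,-0.008,0,0,0,0.03],[0,0,0,0,0,0,0.03],[0,0,0,0,0,0,0.03]]}}

```text
time: 35.22
position: [617.6, -70.6, 46.7]
ee_rot: [-0.001, 0.993, -0.12, 0.002]
ft_force: [0.8, -0.0, -0.2]
gripper_width: 39.2
```

```bash
python3 st.py
```

```text
t 35.22 pos [617.6 -70.6  46.7] yaw -13.8 tilt axis [ 4.5e-03  8.0e-04 -1.0e+00] q6 1.66 w 39.2 F [ 0.8 -0.  -0.2] tip 17.0
level rotvec deg [-0.05  0.26  0.  ]
```

Emit:
{"fn": "servo_tool", "kwargs": {"deltas": [[-0.003,0,-0.005,0,0.3,0,0.03],[0,0,-0.006,0,0,0,0.03],[0,0,-0.003,0,0,0,0.03],[0,0,0,0,0,0,0.03],[0,0,0,0,0,0,0.03]]}}

```text
time: 35.63
position: [614.0, -70.6, 31.0]
ee_rot: [-0.0, 0.993, -0.12, -0.001]
ft_force: [-0.0, -0.7, -1.7]
gripper_width: 39.1
```

```bash
python3 st.py
```

```text
t 35.63 pos [614.  -70.6  31. ] yaw -13.8 tilt axis [-1.9e-03  9.0e-04 -1.0e+00] q6 1.66 w 39.1 F [-0.  -0.7 -1.7] tip 17.0
level rotvec deg [-0.05 -0.11 -0.  ]
```

Emit:
{"fn": "servo_tool", "kwargs": {"deltas": [[0.001,0,-0.003,0,-0.1,0,0.03],[0,0,-0.002,0,0,0,0.03],[0,0,0,0,0,0,0.03],[0,0,0,0,0,0,0.03]]}}

```text
time: 35.97
position: [615.6, -70.6, 25.8]
ee_rot: [-0.0, 0.993, -0.12, 0.0]
ft_force: [0.8, -0.2, -1.0]
gripper_width: 39.2
```

```bash
python3 st.py
```

```text
t 35.97 pos [615.6 -70.6  25.8] yaw -13.8 tilt axis [ 9.e-04  7.e-04 -1.e+00] q6 1.66 w 39.2 F [ 0.8 -0.2 -1. ] tip 17.0
level rotvec deg [-0.04  0.05  0.  ]
```

Lowering the last 2 mm, then releasing.

Emit:
{"fn": "servo_tool", "kwargs": {"deltas": [[0,0,-0.002,0,0,0,0.03],[0,0,0,0,0,0,0.03],[0,0,0,0,0,0,0.03]]}}

```text
time: 36.22
position: [615.9, -70.7, 24.0]
ee_rot: [-0.0, 0.993, -0.12, 0.001]
ft_force: [-0.2, -0.2, -0.4]
gripper_width: 39.1
```

```bash
python3 st.py
```

```text
t 36.22 pos [615.9 -70.7  24. ] yaw -13.8 tilt axis [ 1.6e-03  6.0e-04 -1.0e+00] q6 1.66 w 39.1 F [-0.2 -0.2 -0.4] tip 17.0
level rotvec deg [-0.04  0.09  0.  ]
```

Emit:
{"fn": "servo_tool", "kwargs": {"deltas": [[0,0,-0.0005,0,0,0,0.03],[0,0,0,0,0,0,0.06],[0,0,0,0,0,0,0.06],[0,0,0,0,0,0,0.06],[0,0,0,0,0,0,0.06],[0,0,0,0,0,0,0.06]]}}

```text
time: 36.72
position: [616.7, -70.8, 24.4]
ee_rot: [-0.0, 0.993, -0.12, 0.002]
ft_force: [0.7, -0.8, 0.3]
gripper_width: 59.6
```

Emit:
{"fn": "servo_tool", "kwargs": {"deltas": [[0,0,0.008,0,0,0,0.06],[0,0,0.015,0,0,0,0.06],[0,0,0.025,0,0,0,0.06],[0,0,0.035,0,0,0,0.06],[0,0,0.035,0,0,0,0.06],[0,0,0.035,0,0,0,0.06],[0,0,0.03,0,0,0,0.06],[0,-0.02,0,0,0,0,0.06],[-0.005,-0.035,0,0,0,0,0.06],[-0.005,-0.035,0,0,0,0,0.06]]}}

```text
time: 37.55
position: [604.2, -156.2, 222.4]
ee_rot: [-0.001, 0.993, -0.116, 0.003]
ft_force: [0.3, -0.8, -0.1]
gripper_width: 60.0
```

Emit:
{"fn": "servo_tool", "kwargs": {"deltas": [[-0.005,-0.035,0,0,0,0,0.06],[-0.005,-0.035,0,0,0,0,0.06],[-0.005,-0.035,0,0,0,0,0.06],[-0.01,-0.035,0,0,0,0,0.06],[-0.01,-0.035,0,0,0,0,0.06],[-0.01,-0.02,0,0,0,0,0.06],[0,0,0,0,0,0,0.06],[0,0,0,0,0,0,0.06]]}}

```text
time: 38.22
position: [555.8, -366.9, 232.2]
ee_rot: [0.002, 0.993, -0.117, 0.008]
ft_force: [1.0, -0.2, -0.0]
gripper_width: 59.9
```

```bash
python3 st.py
python3 - <<'E'
from cell import get_image
import cv2
for n in("top","side"): cv2.imwrite(f"pics/fin_{n}.png",get_image(n)["pixels"][:,:,::-1])
E
python3 meas.py 615 -70 25 45 40; python3 meas.py 540 -52 56 78 30; python3 meas.py 514 -159 56 75 40;python3 meas.py 514 -159 40 54 40; python3 meas.py 566 56 65 90 40; python3 meas.py 514 -158 17 29 75; python3 meas.py 460 377 30 45 30; python3 meas.py 488 -340 40 60 30
```

```text
t 38.22 pos [ 555.8 -366.9  232.2] yaw -13.5 tilt axis [ 0.0157 -0.006  -0.9999] q6 1.18 w 59.9 F [ 1.  -0.2 -0. ] tip 17.0
level rotvec deg [0.34 0.9  0.  ]
top 383 mean [614.8 -71.2  33. ] circ [614.9 -72.1] 26.8 rect [615.1 -71.4] [40.  40.3] 76.1
side 376 mean [613.1 -73.1  31.1] circ [614.1 -71.5] 26.7 rect [613.6 -71.3] [42.9 40. ] 78.4
top 100 mean [540.6 -52.   62.5] circ [541.4 -52.2] 11.4 rect [540.8 -52.1] [19.7 19.9] 0.8
side 86 mean [539.2 -54.4  61.3] circ [540.2 -53.2] 10.5 rect [540.2 -53. ] [17.5 20.4] 68.5
top 247 mean [ 514.1 -159.1   62.4] circ [ 514.4 -159.8] 22.0 rect [ 514.2 -159. ] [41.4 43.6] 87.5
side 308 mean [ 512.3 -160.4   60.8] circ [ 513.9 -159.4] 22.8 rect [ 513.3 -159.4] [42.9 42.4] 32.1
top 454 mean [ 513.3 -157.    47.2] circ [ 514.6 -159.3] 30.2 rect [ 514.6 -159. ] [58.3 59.1] 59.4
side 507 mean [ 510.  -165.9   46.1] circ [ 513.3 -159.9] 30.6 rect [ 511.3 -162.8] [51.5 56.9] 69.5
top 545 mean [566.3  55.5  72.5] circ [567.5  55.7] 26.2 rect [567.1  55.7] [50.4 48.9] 1.8
side 400 mean [564.6  53.3  70.7] circ [566.6  55. ] 26.9 rect [565.   56.1] [52.6 49.8] 70.3
top 1527 mean [ 514.7 -154.7   22.4] circ [ 516.2 -157.7] 67.5 rect [ 515.8 -157.8] [100.2  99.8] 76.7
side 1538 mean [ 509.6 -168.9   21.3] circ [ 514.2 -157.3] 67.3 rect [ 514.2 -158.7] [99.2 98.9] 76.0
top 73 mean [459.8 377.2  34.2] circ [460.2 378.5] 10.3 rect [460.4 378.2] [18.6 18.8] 60.2
side 31 mean [457.4 376.2  33.7] circ [458.  378.4] 9.1 rect [457.5 377.1] [14.9 16.3] 46.8
top 299 mean [ 488.8 -339.1   46.9] circ [ 490.1 -339.2] 19.9 rect [ 488.9 -340.2] [35.8 36.7] 0.5
side 515 mean [ 486.9 -341.4   45.3] circ [ 487.3 -340.5] 19.3 rect [ 486.8 -340.6] [36.2 36.5] 69.2
```

View pics/fin_top.png

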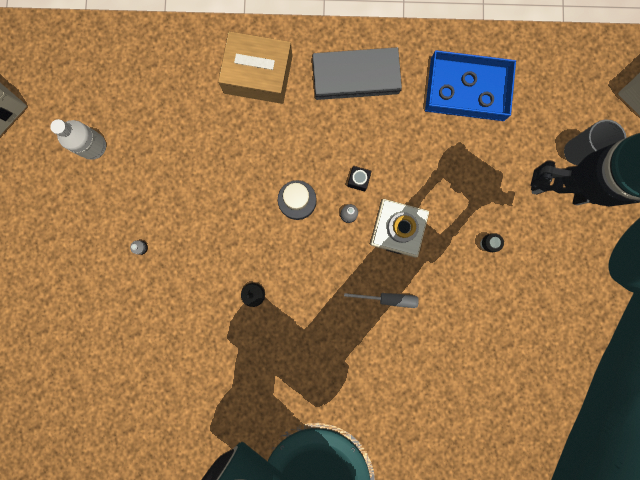

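View pics/fin_side.png

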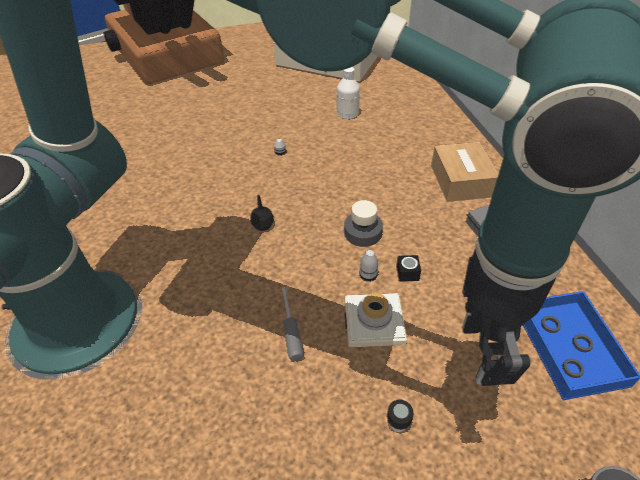

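The last views show every piece in place and standing clear, and the bystanders unmoved. In the top view the cube is at (359,178), the objective at (348,213) and the ring and chamber at (402,226). Handing in.

```bash
python3 -c "
from cell import *
print(abs(read_state()['joint_vel']).max()); order.finish_job()"
```

```text
0.0014479401415415352
the job is handed in; nothing more can be done
```

The imaging station is set out in the order you asked, each piece released before the next was taken. I handed the job in at about 39 s of the 128 s allowed. My last camera checks found no failures; positions are good to about 2 mm, and the hand-in itself reports no verdict.

| Piece | Last check | Limit |
|---|---|---|
| Chamber | about 1 mm off the plate centre, flat | 12 mm |
| Ring weight | under 1 mm off the chamber's axis, window showing through | 8 mm |
| Long objective | within about 2 mm of the midpoint, upright | 15 mm |
| Filter cube, distance from the objective | about 76 mm centre to centre (a gap of about 4 cm) | 59–96 mm |
| Filter cube, behind the row line | about 77 mm | 59–95 mm |
| Filter cube, sideways from the midpoint | about 2 mm | 15 mm |
| Filter cube, squareness to the plate | about 1° | 11° |
| Short objective and eyepiece | where they were at the start, within the measuring error | 15 mm |

**Failed grasp:** my first grasp of the chamber missed because the arm drifted about 9 mm while descending. The jaws closed off centre, so I opened them, realigned and gripped again. The chamber stayed level and barely moved.

**View disagreements:** the two camera views differ by 1–2 mm, which is the stated calibration error. The side view's cube angle reads about 2° more than the top view's, still well inside the limit.

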